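# Load the charged battery stick into the emergency lantern

## Task

Lights-out is coming: take the charged (green) battery stick from the charger and load it into the orange lantern, flat end first against the spring contact and then button end down behind the tail wall, so that it lies fully home. Then push the lantern's toggle lever right over to on. Leave the red stick in the charger and do not disturb the other things on the desk.

Things in the scene. Friction and masses are not known exactly. Their poses are not given: they have to be found in the camera images.
- green_cell: the charged battery stick: green cylinder 32 mm thick, 120 mm long, 0.15 to 0.3 kg, with a black band and a brass button (14 mm wide, 5 mm long, part of the 120) at its + end and a flat steel - end. Origin in its middle on its axis; its x axis runs along it to the button. It starts in one of the charger's cradles, sloping 35 degrees, button end up
- green_cell_button (a point): the tip of the green stick's brass button, on its axis, 60 mm from its middle
- red_cell: the flat battery stick: the same but red; origin and axes as the green one. It starts in the other cradle and stays there
- charger: white two-bay charger, fixed, base 160 (x) x 196 (y) x 10 mm. Origin under its middle on the desk; x points level towards the upper ends of the sticks, z up. Two grey cradles side by side slope up towards +x at 35 degrees. The light bar over their upper ends blocks a gripper coming straight down: come in leaning, about square to the stick, and lift it out square to its slope
- cradle_a (a point): middle of a stick in the left cradle: charger frame (0, 45, 66) mm. A stick lies on a 20 mm wide bed, its low end at a stop 8 mm thick, 12 mm higher than the axis. Cheeks 5 mm thick, 2 mm off the stick, 6 mm higher than the axis, stand beside it from 18 to 62 mm below its middle and 34 to 60 mm above its middle; fingers fit between these, 18 below to 34 above
- cradle_b (a point): the same for the right cradle: charger frame (0, -45, 66) mm
- light_bar (a point): middle of the underside of the charger's white light bar: charger frame (50, 0, 155) mm. The bar spans x 28 to 72 mm and y -98 to 98 mm, is 16 mm thick, and stands on posts (20 x 12 mm) at x 62, y +-92 mm
- lantern: orange emergency lantern, fixed, bay open upwards; base x -100 to 95, 100 mm wide, 20 mm high. Origin on the desk; x along the bay from lamp head to tail wall, z up. Head: x -100 to -70, 90 mm wide; tunnel: x -70 to -30, 60 mm wide; both 91 mm high. Switch shelf, 20 mm high: x -90 to 0, y 45 to 105. The opening between tunnel and tail wall is 100 mm, shorter than the stick
- bay (a point): the stick's middle when home: lantern frame (10, 0, 46) mm, axes as the lantern, button to +x. The stick lies on rests 30 mm above the desk (x -70 to -22 and 50 to 70), between cheeks 40 mm apart and 50 mm high (x -30 to -22 and 50 to 72; 8 mm thick). From x -22 to 50 there is free room beside it for fingers, down to the base, 20 mm high
- bay_tail (a point): where the button touches the brass patch on the tail wall: lantern frame (70, 0, 46) mm
- tail_wall (a point): middle of the top of the tail wall: lantern frame (75, 0, 96) mm; the wall is 10 mm thick (inner face x 70) and 36 mm wide
- bay_mouth (a point): middle of the lower edge of the tunnel's roof at its open end: lantern frame (-30, 0, 83) mm. The tunnel is 40 mm wide, its floor 30 mm and its roof 83 mm above the desk (roof 8 mm thick); the spring contact plate is inside
- contact (a joint): travel of the copper spring contact plate towards the head, m: 0 free (face at lantern x -42 mm), 0.018 fully pressed; 0.6 N per mm. A stick at home keeps it at 0.008; to get the button down past the tail wall press it beyond 0.009, and it then pushes the stick back against the wall. Plate 32 mm wide, 30 to 65 mm above the desk
- switch (a joint): the lantern's toggle lever, rad: 0 fully off (leans 0.5 rad to the lantern's -x), 1.0 fully on (leans 0.5 rad to its +x); stays where it is left, light to push (about 1.2 N at the ball). Pivot at lantern frame (-45, 75, 42) mm, axis along the lantern's y; block under it 70 x 50 mm, top 45 mm above the desk
- switch_tip (a point): centre of the lever's red ball (26 mm across), 50 mm from its pivot
- cup: a blue ceramic cup, open at the top, 68 mm across, 85 mm tall; origin under its middle; a bystander
- phone: a black phone lying flat, 150 x 72 x 9 mm (long way along its x); origin under its middle; a bystander
- eyeglass_case: a blue spectacle case, 60 x 155 x 45 mm (long way along its y); origin under its middle; a bystander
- water_bottle: a clear water bottle with a blue label, standing, 66 mm across, 200 mm tall; origin under its middle; a bystander
- photo_frame: a white picture frame lying flat, 210 x 160 x 18 mm; origin under its middle; a bystander
- notebook: a blue notebook lying flat, 210 x 150 x 22 mm; origin under its middle; a bystander
- cream_jar: a jar of hand cream, standing, 56 mm across, 100 mm tall; origin under its middle; a bystander
Not all that is in view belongs to the job. What is meant by the green_cell is not pink, purple or white, and is the smaller of those in its own colour.

How it is judged:
On the way, in this order (a step that is already met when the one before it is completed fails the run):
1. the green stick is lifted clear of the charger (distance of green_cell from where it was at the start of the episode above 0.08 m), for 0.1 s.
2. the green stick lies home in the bay, button to the tail wall, spring contact pressed by it, while the switch is still off (distance between green_cell and bay below 0.008 m and distance between green_cell_button and bay_tail below 0.008 m and angle between the x axis of green_cell and the x axis of lantern, either way round below 0.1 rad and value of joint contact between 0.004 and 0.012 m and value of joint switch below 0.5 rad), for 0.2 s.
3. the toggle lever is pushed over to on (value of joint switch above 0.85 rad), for 0.1 s.
At the end, for the whole second after the job is handed in: Green stick at rest in the bay: middle within 8 mm of bay, button within 8 mm of bay_tail, in line within 0.1 rad, contact plate held at 4 to 12 mm; lever above 0.85 rad; red stick moved under 20 mm, each bystander under 40 mm (distance between green_cell and bay below 0.008 m and distance between green_cell_button and bay_tail below 0.008 m and angle between the x axis of green_cell and the x axis of lantern, either way round below 0.1 rad and value of joint contact between 0.004 and 0.012 m and value of joint switch above 0.85 rad and linear speed of green_cell below 0.02 m/s and distance of red_cell from where it was at the start of the episode below 0.02 m and distance of each of cup, phone, eyeglass_case, water_bottle, photo_frame, notebook, cream_jar from where it was at the start of the episode below 0.04 m); the robot touches nothing.
It fails at once if the red stick is taken or shoved by more than 20 mm (distance of red_cell from where it was at the start of the episode above 0.02 m).
It fails at once if a bystander is moved by more than 40 mm (distance of any of cup, phone, eyeglass_case, water_bottle, photo_frame, notebook, cream_jar from where it was at the start of the episode above 0.04 m).
It also fails if it takes over 56 s, if anything falls off the work surface, if the arm or the gripper's body presses on something with over 40 N, if the wrist force passes 120 N, or if a joint passes its speed limit or range.

## Robot

A 7-joint arm with a two-finger parallel gripper is mounted at the origin on the work surface. World frame = base frame: x ahead of the robot, y to its left, z up, the work surface at z = 0. Lengths are in m, angles in rad, forces in N, time in s.
With the tool pointing down it reaches from about 0.425 to 0.825 m from the base axis. Payload 3.6 kg.
Tool frame: the origin (TCP) lies on the centre line of the jaws, within the pads' length; the fingertips stand 11 mm ahead of it and the grasp point (between the pads) lies 8 mm behind it (tips_ahead is the distance from the TCP to the fingertips, in m); x points along the fingers, z is the direction in which the jaws open and shut, and the axes are right-handed (so a half turn about x gives the same grasp; the last joint's range is limited). The gripper opens to 85 mm and grips with 20 to 120 N. Pads are 22 mm wide; open, the fingers measure 114 mm over their backs; the gripper's body (76 mm by 85 mm) begins 54 mm behind the grasp point. The pads swing forward as they close: fully open they stand 13 mm farther back than shut.
Start: joints at [-1.188, 0.615, -0.013, 1.423, 0.008, 1.103, -0.04], TCP at [0.259, 0.596, 0.242] pointing down, gripper open.
Joint ranges: [-3.12, 3.12], [-0.3, 2.06], [-1.34, 1.32], [0.26, 2.42], [-1.36, 4.5], [0.01, 1.98], [-2.84, 2.84]. Speed limits (rad/s): [2.79, 2.79, 3.14, 3.14, 3.14, 3.14, 3.14].

## Interface

Orientations are given as a rotation vector (axis times angle).
In Python, from workcell import * gives the robot as it stands.
- The arm moves only by the tool carry_out, never from a script. Its argument "deltas" is a list of rows, each a list of 3 entries, a list of its own where there are three numbers: the opening, from 0 (shut) to 1 (fully open), then the shift along the tool's x, y, z in mm, then the turn, a rotation vector about the tool's x, y, z in rad. In form: [[jaw, [tx, ty, tz], [ax, ay, az]], ...]. A call has 1 to 12 rows; each row is the pose to reach, as a shift and turn from the pose commanded when the call began, along the tool's axes at that moment; what a row does not reach only later rows make up. A row lasts 1/8 s, in which the tool goes at most 62.5 mm and 10.7 degrees, less where a joint would pass 70% of its speed; a pose out of reach is approached as far as the arm can. A call with a gripper value outside its range is refused whole. The fingers move at their own pace and stop on an object; the grip force is fixed at half the most. Time passes only in rows, so rows that repeat a pose let the fingers close. It gives the time, the measured TCP pose, the force and the opening at its end, in the units of the state.
- get_state(): the state, without advancing time (a new reading comes with each control period).
- capture(name): name is "scene" or "top" or "wrist"; returns the picture (400x640x3 uint8, red, green, blue); there is no depth.
- camera_params(name): a dict with "fx", "fy", "cx", "cy" (pixels), "dist" ([k1, k2, p1, p2, k3] as OpenCV has them; the pictures are not rectified), "R" (3x3) and "t" (3): a world point X has camera coordinates R X + t. Camera axes: x right, y down, z forward; pixel columns grow to the right and rows downward; lengths in m; the calibration is good to about 2 mm. A picture is of the moment at which its call begins: read the wrist's pose just before it. camera_params takes no time and is no camera call; for the wrist camera it gives the pose at the moment of the call.
- hand_in(): hands the job in, once; it reports no verdict.
The state is a dict: "time": time; "joints": joint angles; "qd": joint speeds; "tau": joint torques, N m; "eef_pos": TCP position; "tool_rot": TCP orientation; "ft_force": force on the tool from outside, world axes, zero at the start; "wrist_torque": the same for the moment, N m; "width": finger opening in m.
Only numpy, scipy, OpenCV 4.12 (cv2) and the standard library are available. Lean on these libraries where they do the work, as an engineer would, in place of code of your own. Each camera call takes 0.05 s, during which the arm holds its last target.

## Working session

There is one attempt and no reset: what is moved stays moved. The work goes in short steps, Python scripts to look and compute and a tool call to move; the robot and the scene stay as the last step left them, time stands still between calls to the robot, and variables do not carry over. Pictures are saved under pics/ and viewed, and the job is handed in when it is done.

Besides the shell and the picture viewer there is one more tool, called after "Call:" by a JSON object that holds its "op" and its "data". carry_out: Moves the arm, as the interface text tells. Its arguments: {"type":"object","properties":{"deltas":{"type":"array","items":{"type":"array"}}},"required":["deltas"]}

```bash
ls -la; mkdir -p pics
python3 - <<'E'
from workcell import *
import cv2, numpy as np
s=get_state(); print({k:np.round(v,4) for k,v in s.items()})
for n in ["scene","top","wrist"]:
    im=capture(n); cv2.imwrite(f"pics/{n}0.png",im[:,:,::-1])
    p=camera_params(n); print(n,p)
E
```

```text
total 12
drwxr-xr-x  3 agent agent 4096 Dec  6 21:57 .
drwxr-xr-x 23 root  root  4096 Dec  6 21:57 ..
drwxr-xr-x  2 agent agent 4096 Dec  6 21:57 pics
{'time': np.float64(0.0), 'joints': array([-1.1875,  0.616 , -0.0126,  1.4249,  0.0081,  1.1034, -0.0404]), 'qd': array([ 0.0015,  0.    , -0.0013, -0.0005,  0.0011, -0.0014, -0.0028]), 'tau': array([-2.00000e-04, -4.69211e+01,  2.58900e-01, -1.71037e+01,
        9.90000e-03,  9.50000e-03,  0.00000e+00]), 'eef_pos': array([0.2587, 0.5955, 0.2411]), 'tool_rot': array([-0.9038,  1.3778,  0.9013]), 'ft_force': array([-0.1722, -0.512 , -0.2749]), 'wrist_torque': array([-0.0032, -0.0437,  0.0132]), 'width': np.float64(0.0851)}
scene {'fx': 412.418546859165, 'fy': 412.418546859165, 'cx': 323.83675563796464, 'cy': 210.6711792034252, 'dist': array([-0.04104252,  0.        ,  0.        ,  0.        ,  0.        ]), 'R': array([[ 0.61235085,  0.7904776 ,  0.01309963],
       [ 0.66688832, -0.5075704 , -0.54555683],
       [-0.42460147,  0.34280818, -0.83797144]]), 't': array([-0.36217357, -0.29402255,  1.96340655])}
top {'fx': 475.53737554787284, 'fy': 475.53737554787284, 'cx': 316.2186822134112, 'cy': 206.05635946241762, 'dist': array([-0.1323347,  0.       ,  0.       ,  0.       ,  0.       ]), 'R': array([[-0.01344683, -0.99990451,  0.00318716],
       [-0.98809214,  0.01279924, -0.15333001],
       [ 0.15327458, -0.00521101, -0.9881699 ]]), 't': array([-1.18488503e-03,  5.71804171e-01,  1.87425232e+00])}
wrist {'fx': 303.2198399260636, 'fy': 303.2198399260636, 'cx': 318.6645365497035, 'cy': 199.7750846143093, 'dist': array([-0.04307277,  0.        ,  0.        ,  0.        ,  0.        ]), 'R': array([[ 0.39842051,  0.91719933, -0.00254861],
       [ 0.8760148 , -0.37970417,  0.29735975],
       [ 0.27177044, -0.12070685, -0.95476211]]), 't': array([-0.64801703, -0.0384423 ,  0.38071688])}
```

View pics/scene0.png

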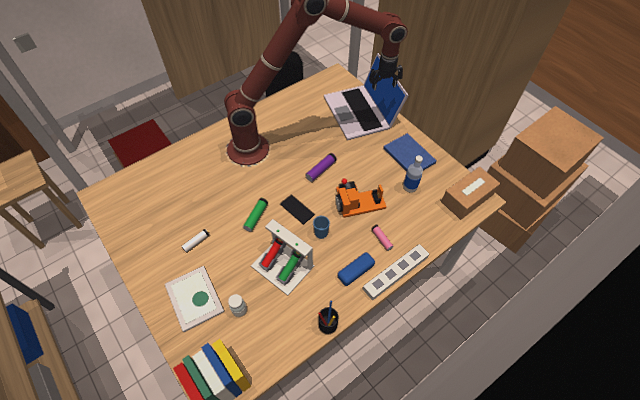

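View pics/top0.png

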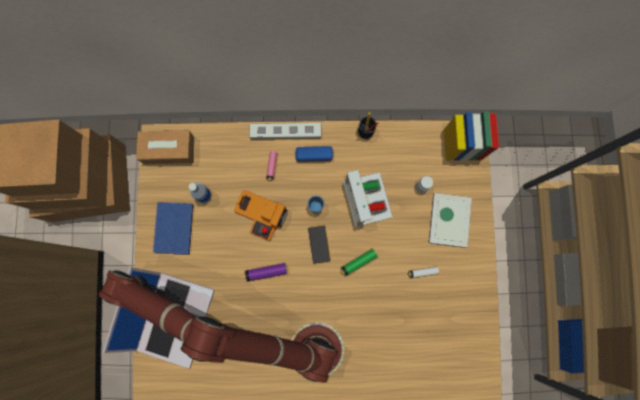

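View pics/wrist0.png

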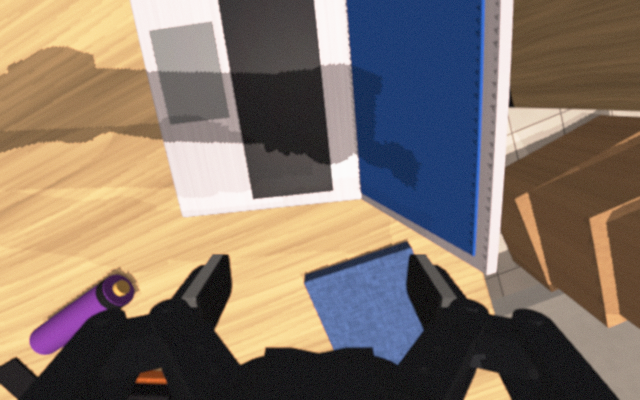

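```bash
cat > h.py <<'E'
from workcell import *
import cv2, numpy as np
from scipy.spatial.transform import Rotation as Rn
def ray(n,px,p=None):
    p=p or camera_params(n)
    K=np.array([[p['fx'],0,p['cx']],[0,p['fy'],p['cy']],[0,0,1]])
    u=cv2.undistortPoints(np.array(px,float).reshape(-1,1,2),K,p['dist']).reshape(-1,2)
    d=np.c_[u,np.ones(len(u))]@p['R']
    return -p['R'].T@p['t'], d/np.linalg.norm(d,axis=1)[:,None]
def onz(n,px,z,p=None):
    c,d=ray(n,px,p); return c+d*((z-c[2])/d[:,2])[:,None]
def tri(obs):
    A=np.zeros((3,3));b=np.zeros(3);L=[]
    for n,px,p in obs:
        c,d=ray(n,[px],p); d=d[0]; M=np.eye(3)-np.outer(d,d); A+=M;b+=M@c;L.append((c,d))
    X=np.linalg.solve(A,b); return X,[np.linalg.norm(np.cross(X-c,d)) for c,d in L]
def proj(n,X,p=None):
    p=p or camera_params(n)
    K=np.array([[p['fx'],0,p['cx']],[0,p['fy'],p['cy']],[0,0,1]])
    return cv2.projectPoints(np.array(X,float).reshape(-1,1,3),cv2.Rodrigues(p['R'])[0],p['t'],K,p['dist'])[0].reshape(-1,2)
def crop(im,x0,y0,w,h,s,name):
    cv2.imwrite('pics/'+name,cv2.resize(im[y0:y0+h,x0:x0+w,::-1],None,fx=s,fy=s,interpolation=cv2.INTER_CUBIC))
E
python3 - <<'E'
from h import *
a=cv2.imread('pics/top0.png')[:,:,::-1]; b=cv2.imread('pics/scene0.png')[:,:,::-1]
crop(a,335,160,65,75,8,'ct.png'); crop(a,225,180,75,65,8,'lt.png')
crop(b,245,215,75,80,7,'cs.png'); crop(b,325,170,70,55,9,'ls.png')
E
```

```text
(no output)
```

View pics/ct.png

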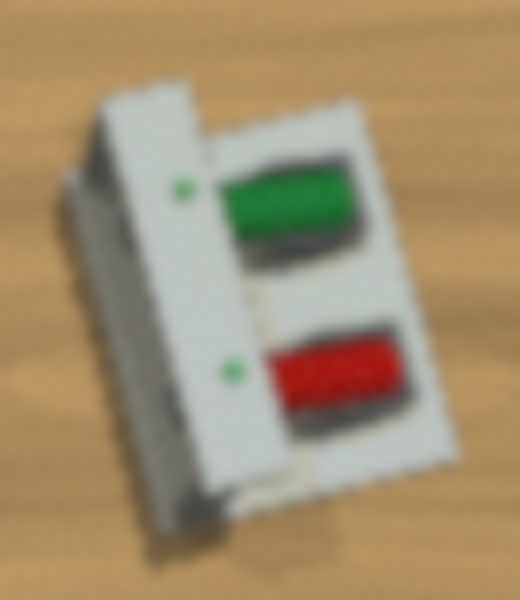

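View pics/lt.png

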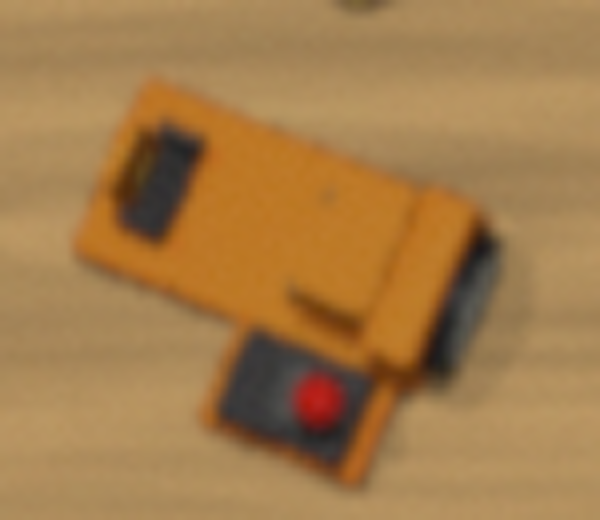

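View pics/cs.png

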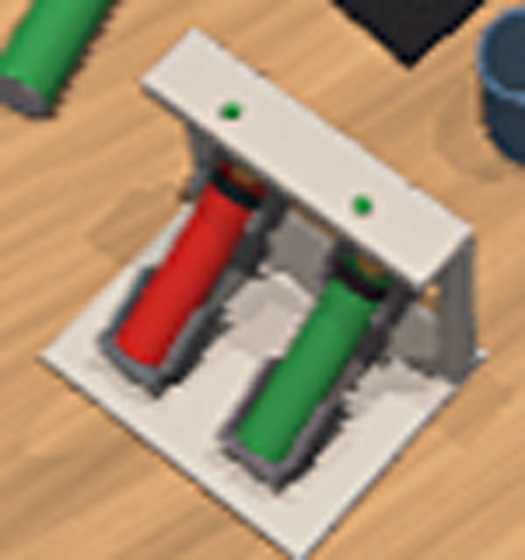

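View pics/ls.png

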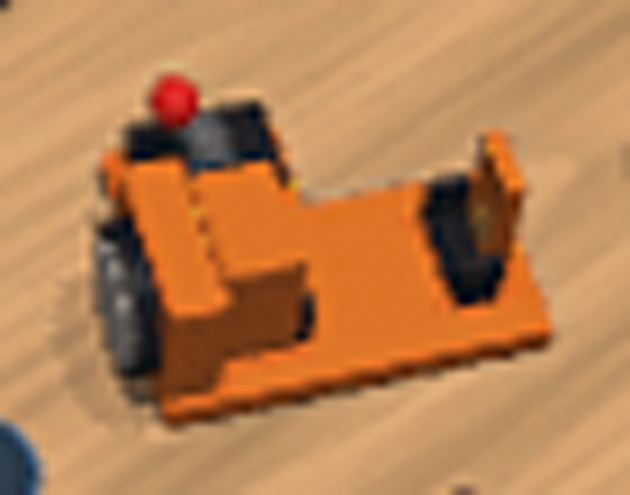

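Run:
```python
from h import *
T=lambda l,x,y,s:[(x+(u+.5)/s-.5,y+(v+.5)/s-.5) for u,v in l]
def show(t,P): print(t,np.round(P*1000,1).tolist())
barT=onz('top',T([(100,105),(185,82),(290,470),(210,490)],335,160,8),.171); show('barT',barT)
barS=onz('scene',T([(142,80),(195,30),(472,235),(425,283)],245,215,7),.171); show('barS',barS)
bT=onz('top',T([(355,100),(462,455)],335,160,8),.01); show('baseT',bT)
bS=onz('scene',T([(40,355),(300,558)],245,215,7),.01); show('baseS',bS)
def fr(o,x):x=x/np.linalg.norm(x);return x
for n,b in (('T',barT),('S',barS)): print(n,'bar mean',b.mean(0)*1e3)
for n,b in (('T',bT),('S',bS)):
  m=b.mean(0); e=b[1]-b[0]; print(n,'base edge mid',m*1e3,'len',np.linalg.norm(e), 'ang',np.degrees(np.arctan2(e[1],e[0])))
for n,b in (('T',barT),('S',barS)):
  for i in range(4):
    e=b[(i+1)%4]-b[i]; print(n,i,np.linalg.norm(e), np.degrees(np.arctan2(e[1],e[0])))
lt=lambda l:T(l,225,180,8); ls=lambda l:T(l,325,170,9)
tb=onz('top',lt([(150,75),(78,250)]),.02);show('lant tail base T',tb)
hd=onz('top',lt([(425,190),(480,210),(415,380),(362,365)]),.091);show('head T',hd)
sb=onz('scene',ls([(548,335),(165,415)]),.02);show('lant base S (tail -y, head -y)',sb)
sh=onz('scene',ls([(120,165),(185,160),(230,300),(165,315)]),.091);show('head S',sh)
X,r=tri([('top',lt([(318,402)])[0],None),('scene',ls([(175,100)])[0],None)]);show('ball',X);print(r)
```

```text
barT [[679.2, -127.3, 171.0], [690.0, -168.2, 171.0], [502.8, -212.5, 171.0], [493.9, -174.6, 171.0]]
barS [[504.3, -212.9, 171.0], [495.3, -173.0, 171.0], [684.9, -129.2, 171.0], [692.4, -164.7, 171.0]]
baseT [[717.0, -272.2, 10.0], [529.8, -321.0, 10.0]]
baseS [[529.2, -318.5, 10.0], [716.8, -271.6, 10.0]]
T bar mean [ 591.46737605 -170.67716987  171.        ]
S bar mean [ 594.20866621 -169.94006356  171.        ]
T base edge mid [ 623.39772419 -296.58192032   10.        ] len 0.19342707265923395 ang -165.38380731198646
S base edge mid [ 623.03773926 -295.03160928   10.        ] len 0.1933540629403825 ang 14.031515846669958
T 0 0.04229100433830519 -75.22842604603369
T 1 0.19236660292955932 -166.6784510170477
T 2 0.03897330525874759 103.25375930631054
T 3 0.1912788579768263 14.311335336123058
S 0 0.04088867740040566 102.68462406420883
S 1 0.19460029716582472 13.02216440408514
S 2 0.036356821027216435 -78.04769540459088
S 3 0.19421535492198355 -165.63910320272987
lant tail base T [[650.7, 290.5, 20.0], [560.1, 326.6, 20.0]]
head T [[577.4, 143.2, 91.0], [567.0, 116.1, 91.0], [483.3, 148.2, 91.0], [491.0, 174.2, 91.0]]
lant base S (tail -y, head -y) [[651.3, 287.9, 20.0], [575.5, 113.8, 20.0]]
head S [[488.3, 153.1, 91.0], [504.4, 179.1, 91.0], [578.0, 145.3, 91.0], [566.4, 116.4, 91.0]]
ball [473.8, 196.7, 90.8]
[np.float64(0.001150107782823056), np.float64(0.0011501077828229658)]
```

```bash
cat >> h.py <<'E'
def lv(y): y=np.radians(y); return np.array([np.cos(y),np.sin(y),0]),np.array([-np.sin(y),np.cos(y),0])
Z=np.array([0,0,1.])
def delta(p0,R0,p1,R1):
    return np.round(R0.T@(p1-p0)*1000,1).tolist(), np.round(Rn.from_matrix(R0.T@R1).as_rotvec(),4).tolist()
def cur():
    s=get_state(); return np.array(s['eef_pos']),Rn.from_rotvec(s['tool_rot']).as_matrix()
E
python3 - <<'E'
from h import *
p,R=cur(); print(p,'\n',R)
c=camera_params('wrist'); C=-c['R'].T@c['t']; print('cam in tool',R.T@(C-p),'\nview axis',R.T@c['R'].T)
xc,yc=lv(103.8); a=np.radians(35)
ax=np.sin(a)*xc-np.cos(a)*Z
u=np.cos(a)*xc+np.sin(a)*Z
for s in (1,-1):
  z=s*yc; y=np.cross(z,ax); Rt=np.c_[ax,y,z]; print(s,np.degrees(np.linalg.norm(Rn.from_matrix(R.T@Rt).as_rotvec())),'y.u',y@u)
E
```

```text
[0.25872344 0.5956684  0.24139486] 
 [[-7.82485103e-04 -9.17236492e-01  3.98342322e-01]
 [-1.83767948e-03  3.98343091e-01  9.17234651e-01]
 [-9.99998005e-01 -1.43030608e-05 -1.99728421e-03]]
cam in tool [-0.13187877  0.07647949 -0.00071585] 
view axis [[ 5.51331818e-04 -2.97346850e-01  9.54769368e-01]
 [-8.57787055e-05 -9.54769524e-01 -2.97346849e-01]
 [ 9.99999844e-01  8.20378984e-05 -5.51900845e-04]]
1 129.9224792551107 y.u -0.9999999999999998
-1 62.6138982624536 y.u 0.9999999999999998
```

Run:
```python
from h import *
p,R=cur()
xl,yl=lv(66.5)
Rt=np.c_[-Z,xl,-yl]
print(delta(p,R,np.array([.55,.175,.32]),Rt))
print(onz('top',[(200,192)],.1))
```

```text
([-78.1, -434.7, -270.0], [1.5712, -0.0016, 0.0016])
[[0.62539216 0.45128018 0.1       ]]
```

Call:
{"op": "carry_out", "data": {"deltas": [[1, [-78, 0, 0], [0.1, 0, 0]], [1, [-78, -435, -270], [1.571, 0, 0]], [1, [-78, -435, -270], [1.571, 0, 0]], [1, [-78, -435, -270], [1.571, 0, 0]], [1, [-78, -435, -270], [1.571, 0, 0]], [1, [-78, -435, -270], [1.571, 0, 0]], [1, [-78, -435, -270], [1.571, 0, 0]], [1, [-78, -435, -270], [1.571, 0, 0]], [1, [-78, -435, -270], [1.571, 0, 0]], [1, [-78, -435, -270], [1.571, 0, 0]], [1, [-78, -435, -270], [1.571, 0, 0]], [1, [-78, -435, -270], [1.571, 0, 0]]]}}

```text
time: 1.65
eef_pos: [0.5493, 0.1777, 0.3199]
tool_rot: [0.319, 1.549, -0.318]
ft_force: [0.4, 1.0, 0.4]
width: 0.0857
```

Run:
```python
from h import *
import pickle
s=get_state();print(s['time'],s['eef_pos'],s['joints'],s['qd'])
p=camera_params('wrist');im=capture('wrist'); pickle.dump(p,open('w1.pkl','wb')); cv2.imwrite('pics/w1.png',im[:,:,::-1])
```

```text
1.65 [0.54928857 0.17766015 0.31986304] [-0.63730673  0.46234248  0.45613376  1.52920062 -0.21420182  1.20086309
 -0.55067146] [-1.05253854e-02 -2.39426906e-03 -1.56447808e-03 -5.74677865e-05
  2.27061572e-03  3.46764604e-04 -8.56328902e-04]
```

View pics/w1.png

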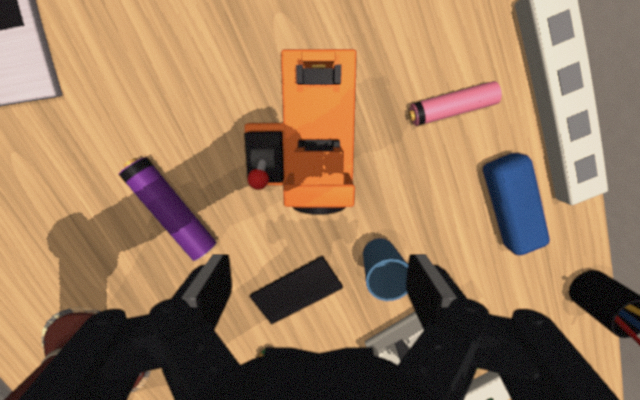

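Run:
```python
from h import *
im=cv2.imread('pics/w1.png')[:,:,::-1]
crop(im,235,40,130,180,4,'w1c.png')
```

```text
(no output)
```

View pics/w1c.png

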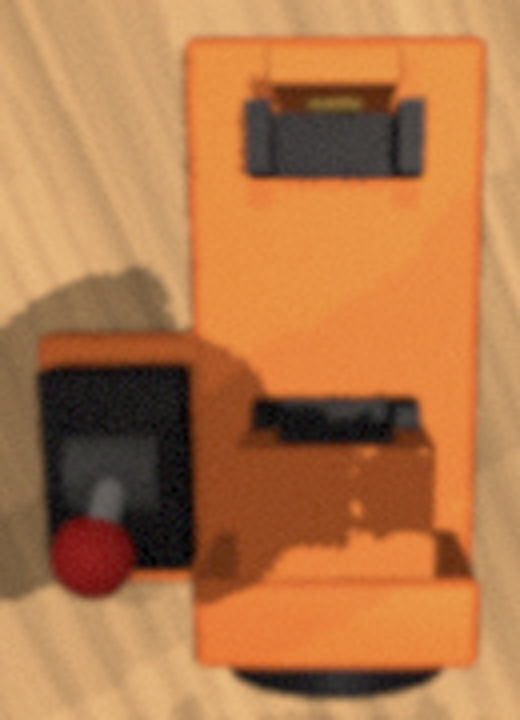

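Run:
```python
from h import *
import pickle
p=pickle.load(open('w1.pkl','rb'))
L=[((187,40),95,50,20),((485,40),95,-50,20),((245,178),50,28,50),((423,178),50,-28,50),((245,98),72,28,50),((423,98),72,-28,50),
((243,440),-30,30,91),((433,437),-30,-30,91),((197,583),-70,45,91),((477,583),-70,-45,91),((197,667),-100,45,91),((475,667),-100,-45,91)]
W=[];M=[]
for (u,v),x,y,z in L:
    W.append(onz('wrist',[(235+(u+.5)/4-.5,40+(v+.5)/4-.5)],z/1e3,p)[0,:2]*1e3); M.append((x,y))
W=np.array(W);M=np.array(M,float)
wm,mm=W.mean(0),M.mean(0); H=(M-mm).T@(W-wm); a=np.arctan2(H[0,1]-H[1,0],H[0,0]+H[1,1])
R=np.array([[np.cos(a),-np.sin(a)],[np.sin(a),np.cos(a)]]); t=wm-R@mm
print(np.degrees(a),t); print(np.round((W-t)@R-M,1).tolist())
b=onz('wrist',[(235+92.5/4-.5,40+556/4-.5)],.0859,p)[0,:2]*1e3; print('ball lantern',(b-t)@R)
# other cams
def T(l,x,y,s):return [(x+(u+.5)/s-.5,y+(v+.5)/s-.5) for u,v in l]
q=np.r_[onz('top',T([(150,75),(78,250)],225,180,8),.02),onz('top',T([(425,190),(480,210),(415,380),(362,365)],225,180,8),.091),onz('scene',T([(548,335),(165,415)],325,170,9),.02),onz('scene',T([(120,165),(185,160),(230,300),(165,315)],325,170,9),.091)][:,:2]*1e3
print(np.round((q-t)@R,1).tolist())
```

```text
66.976617870656 [568.76726485 226.39294053]
[[-1.5, -1.7], [-1.9, 1.1], [-1.3, 0.2], [-1.5, 0.7], [-0.0, -0.4], [-0.3, 1.0], [2.7, -2.4], [3.4, 1.2], [-1.1, -2.1], [-1.4, 1.8], [1.6, -1.1], [1.4, 1.6]]
ball lantern [-63.51564708  75.80359418]
[[91.1, -50.4], [88.9, 47.2], [-73.2, -40.5], [-102.2, -41.6], [-105.4, 48.0], [-78.5, 51.1], [88.9, -51.9], [-101.0, -50.2], [-99.0, 45.4], [-68.7, 40.7], [-71.1, -40.2], [-102.1, -40.9]]
```

```bash
cat >> h.py <<'E'
def charger(o=(604.4,-218.5),yaw=103.8,s=9,out=0,dz=0,tilt=35,mid=None):
    xc,yc=lv(yaw); a=np.radians(tilt)
    u=np.cos(a)*xc+np.sin(a)*Z; n=-np.sin(a)*xc+np.cos(a)*Z
    m=np.array([*o,0])/1e3-.045*yc+.066*Z if mid is None else mid
    return m+u*s/1e3-n*.008+n*out/1e3+Z*dz/1e3, np.c_[-n,u,-yc]
E
python3 - <<'E'
from h import *
p,R=cur()
q,Rt=charger(out=100); print(q)
q[2]=.32
print(delta(p,R,q,Rt))
E
```

```text
[ 0.65892967 -0.25185225  0.14652418]
([-0.7, -351.5, 270.2], [-0.6263, 0.1959, 0.588])
```

Call:
{"op": "carry_out", "data": {"deltas": [[1, [-1, -350, 270], [-0.626, 0.196, 0.588]], [1, [-1, -350, 270], [-0.626, 0.196, 0.588]], [1, [-1, -350, 270], [-0.626, 0.196, 0.588]], [1, [-1, -350, 270], [-0.626, 0.196, 0.588]], [1, [-1, -350, 270], [-0.626, 0.196, 0.588]], [1, [-1, -350, 270], [-0.626, 0.196, 0.588]], [1, [-1, -350, 270], [-0.626, 0.196, 0.588]], [1, [-1, -350, 270], [-0.626, 0.196, 0.588]], [1, [-1, -350, 270], [-0.626, 0.196, 0.588]], [1, [-1, -350, 270], [-0.626, 0.196, 0.588]]]}}

```text
time: 2.95
eef_pos: [0.6592, -0.251, 0.3216]
tool_rot: [0.297, 1.58, 0.665]
ft_force: [1.0, 0.6, 0.9]
width: 0.0854
```

Run:
```python
from h import *
import pickle
s=get_state();print(s['time'],s['eef_pos'],s['joints'])
p=camera_params('wrist');im=capture('wrist'); pickle.dump(p,open('w2.pkl','wb')); cv2.imwrite('pics/w2.png',im[:,:,::-1])
pp,R=cur();q,Rt=charger(out=100);print(delta(pp,R,q,Rt))
```

```text
2.95 [ 0.65916011 -0.25096898  0.32159451] [ 0.46246088  0.93299712  0.16031674  0.7011828  -0.57150367  1.94485089
  0.73301494]
([143.2, -101.6, -0.9], [0.0005, 0.0025, 0.0003])
```

View pics/w2.png

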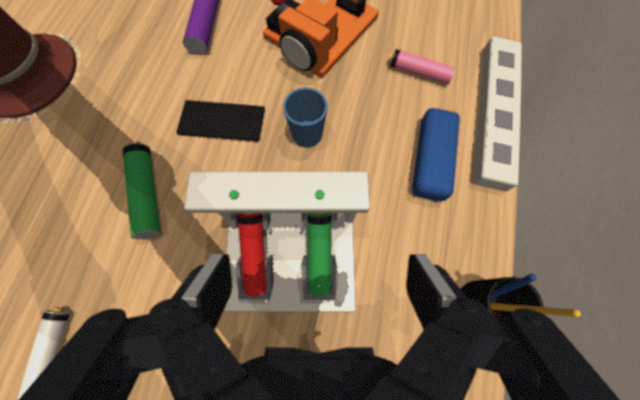

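Run:
```python
from h import *
import pickle
p=pickle.load(open('w2.pkl','rb'))
im=cv2.imread('pics/w2.png')
hsv=cv2.cvtColor(im,cv2.COLOR_BGR2HSV)
m=cv2.inRange(hsv,(45,100,40),(85,255,255)); m[:,:290]=0;m[:,350:]=0;m[:200]=0
ys,xs=np.nonzero(m);print(ys.min(),ys.max())
for y in range(215,296,8):
    r=xs[ys==y]; print(y,r.min(),r.max(),(r.min()+r.max())/2)
xc,yc=lv(103.8);a=np.radians(35);u=np.cos(a)*xc+np.sin(a)*Z;n=-np.sin(a)*xc+np.cos(a)*Z
mid=np.array([.6044,-.2185,.066])-.045*yc
P=[mid+t*u for t in (-.06,0,.03,.045)]+[mid-.06*u+n*.016]+[mid-.06*u-n*.016]
print(proj('wrist',P,p))
# silhouette edges
print(proj('wrist',[mid-yc*.016,mid+yc*.016],p))
# base corners predicted
o=np.array([.6044,-.2185,.01])
print('base',proj('wrist',[o-.08*xc+.098*yc,o-.08*xc-.098*yc],p),'bar',proj('wrist',[o+Z*.161+x/1e3*xc+y/1e3*yc for x,y in((28,98),(28,-98),(72,98),(72,-98))],p))
crop(im[:,:,::-1],180,160,200,160,4,'w2c.png')
```

```text
214 295
215 308 330 319.0
223 308 330 319.0
231 308 329 318.5
239 308 329 318.5
247 308 329 318.5
255 308 329 318.5
263 308 330 319.0
271 308 330 319.0
279 308 330 319.0
287 308 330 319.0
295 314 323 318.5
[[318.8330065  289.23497428]
 [318.79338933 250.68371478]
 [318.77209555 230.00631866]
 [318.76105626 219.29832943]
 [318.85522754 296.04845593]
 [318.81230122 282.88471599]]
[[330.7305665  250.66140258]
 [306.85526193 250.69920517]]
base [[220.19576695 311.29965449]
 [355.5543174  311.51117474]] bar [[182.05939304 209.24702474]
 [369.89189733 209.04703591]
 [187.51488589 170.38251306]
 [367.72529375 169.93396836]]
```

View pics/w2c.png

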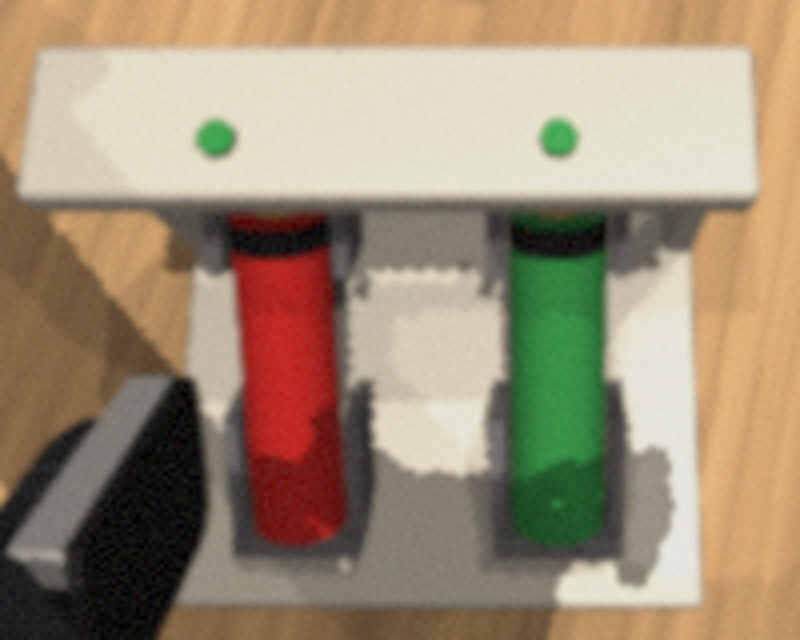

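Call:
{"op": "carry_out", "data": {"deltas": [[1, [48, -34, 0], [0, 0, 0]], [1, [96, -68, -1], [0, 0.002, 0]], [1, [143, -102, -1], [0, 0.002, 0]], [1, [168, -102, -1], [0, 0.002, 0]], [1, [193, -102, -1], [0, 0.002, 0]], [1, [193, -102, -1], [0, 0.002, 0]]]}}

```text
time: 3.75
eef_pos: [0.6513, -0.2233, 0.1045]
tool_rot: [0.298, 1.585, 0.667]
ft_force: [-0.4, -0.1, -0.4]
width: 0.0854
```

Run:
```python
from h import *
s=get_state();print(s['time'],s['joints'],s['ft_force'])
pp,R=cur();q,Rt=charger(out=0);print(delta(pp,R,q,Rt))
im=capture('wrist');cv2.imwrite('pics/w3.png',im[:,:,::-1])
```

```text
3.75 [ 0.42066863  1.04071124  0.15251395  1.07375486 -0.55661988  1.51778494
  0.93906984] [-0.4403755  -0.12266517 -0.40266001]
([48.6, -0.2, 0.7], [-0.0005, -0.0021, -0.0026])
```

View pics/w3.png

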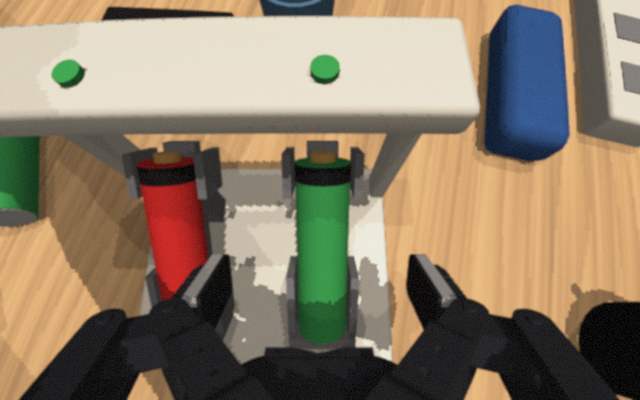

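Call:
{"op": "carry_out", "data": {"deltas": [[0.8, [16, 0, 0], [0, 0, 0]], [0.8, [32, 0, 0], [0, 0, 0]], [0.8, [48, 0, 0.5], [0, 0, 0]], [0.8, [48, 0, 0.5], [0, 0, 0]], [0, [48, 0, 0.5], [0, 0, 0]], [0, [48, 0, 0.5], [0, 0, 0]], [0, [48, 0, 0.5], [0, 0, 0]], [0, [48, 0, 0.5], [0, 0, 0]], [0, [48, 0, 0.5], [0, 0, 0]], [0, [48, 0, 0.5], [0, 0, 0]]]}}

```text
time: 5.05
eef_pos: [0.6467, -0.2013, 0.0664]
tool_rot: [0.296, 1.58, 0.66]
ft_force: [4.4, -2.8, 5.3]
width: 0.0303
```

Run:
```python
from h import *
s=get_state();print(s['time'],s['joints'],s['ft_force'],s['width'])
pp,R=cur();q,Rt=charger(out=0);print(delta(pp,R,q,Rt))
im=capture('wrist');cv2.imwrite('pics/w4.png',im[:,:,::-1])
```

```text
5.05 [ 0.39775346  1.05346266  0.14488623  1.1605428  -0.57247872  1.41318054
  0.96686171] [ 4.37476113 -2.79118189  5.25537627] 0.03026032648647296
([4.6, 3.4, -0.2], [-0.0022, 0.0045, 0.0036])
```

View pics/w4.png

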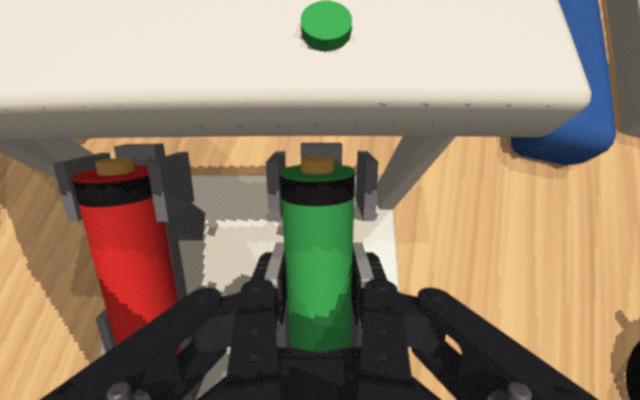

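Call:
{"op": "carry_out", "data": {"deltas": [[0, [-5, 0, 0], [0, 0, 0]], [0, [-15, 0, 0], [0, 0, 0]], [0, [-30, 0, 0], [0, 0, 0]], [0, [-55, 0, 0], [0, 0, 0]], [0, [-85, 0, 0], [0, 0, 0]], [0, [-115, 0, 0], [0, 0, 0]], [0, [-120, 0, 0], [0, 0, 0]], [0, [-120, 0, 0], [0, 0, 0]]]}}

```text
time: 6.1
eef_pos: [0.6607, -0.2676, 0.1628]
tool_rot: [0.299, 1.585, 0.661]
ft_force: [0.3, 0.8, -3.8]
width: 0.0301
```

Run:
```python
from h import *
import pickle
s=get_state();print(s['time'],s['joints'],s['ft_force'],s['width'])
pp,R=cur();q,Rt=charger(out=120);print(delta(pp,R,q,Rt))
p=camera_params('wrist');im=capture('wrist');cv2.imwrite('pics/w5.png',im[:,:,::-1]);pickle.dump((p,pp,R),open('w5.pkl','wb'))
im=capture('scene');crop(im,230,200,110,110,6,'s5.png')
```

```text
6.1 [ 0.46796375  1.04351237  0.16409767  0.89142526 -0.5439974   1.68883009
  0.88818997] [ 0.34526497  0.77400136 -3.83393193] 0.03011105735465602
([2.3, 3.5, 2.0], [-0.005, -0.0004, 0.0005])
```

View pics/w5.png

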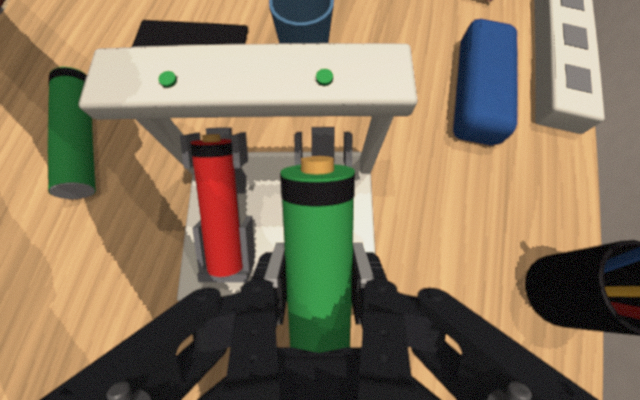

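View pics/s5.png

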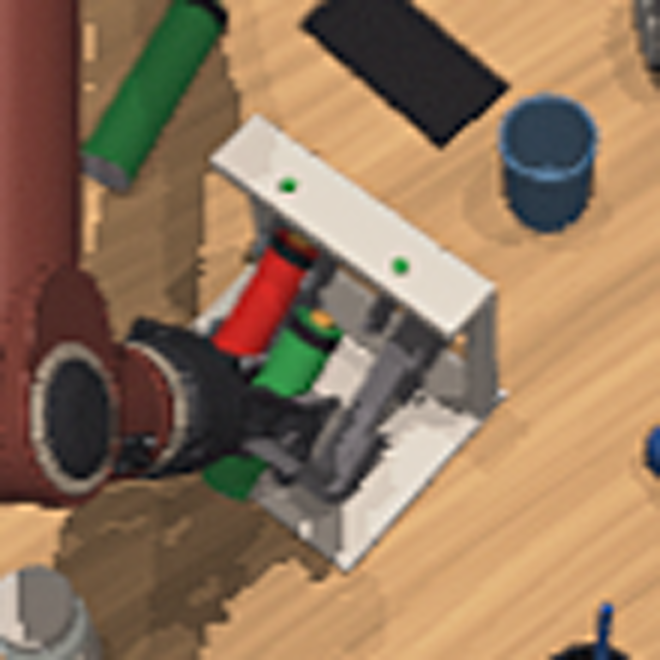

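Run:
```python
from h import *
import pickle
p,pp,R=pickle.load(open('w5.pkl','rb'))
im=cv2.imread('pics/w5.png'); hsv=cv2.cvtColor(im,cv2.COLOR_BGR2HSV)
m=cv2.inRange(hsv,(45,80,25),(85,255,255)); m[:,:270]=0;m[:,370:]=0;m[:150]=0
for y in range(204,250,6):
    xs=np.nonzero(m[y])[0]; xs=xs[(xs>270)]; print(y,xs.min(),xs.max(),xs.max()-xs.min()+1,(xs.min()+xs.max())/2)
print('gray rows', [(y,im[y,318].tolist()) for y in range(150,206,2)])
def P(x,y,z=0): return pp+R@np.array([x,y,z])/1e3
for h in (-8,-3.4,0):
  for mid in (-5.6,):
    e=[P(h,mid+60),P(h,mid+55),P(h-16,mid+55),P(h+16,mid+55),P(h-16,mid+40),P(h,mid+40,-16),P(h,mid+40,16),P(h,mid+20,-16),P(h,mid+20,16)]
    print(h,np.round(proj('wrist',e,p),1).tolist())
crop(im[:,:,::-1],260,140,120,100,6,'w5c.png')
```

```text
204 283 352 70 317.5
210 283 352 70 317.5
216 284 352 69 318.0
222 284 352 69 318.0
228 285 352 68 318.5
234 285 351 67 318.0
240 285 351 67 318.0
246 285 352 68 318.5
gray rows [(150, [53, 55, 57]), (152, [58, 61, 57]), (154, [55, 62, 68]), (156, [61, 106, 143]), (158, [65, 126, 171]), (160, [64, 129, 174]), (162, [79, 155, 209]), (164, [87, 166, 222]), (166, [85, 165, 220]), (168, [84, 163, 219]), (170, [86, 166, 222]), (172, [81, 159, 212]), (174, [65, 133, 125]), (176, [55, 114, 43]), (178, [64, 127, 50]), (180, [67, 142, 56]), (182, [42, 74, 38]), (184, [28, 32, 33]), (186, [28, 25, 34]), (188, [25, 27, 24]), (190, [20, 13, 22]), (192, [24, 27, 28]), (194, [25, 21, 30]), (196, [26, 25, 25]), (198, [25, 24, 24]), (200, [31, 30, 30]), (202, [32, 30, 30]), (204, [33, 37, 34])]
-8 [[320.4, 160.2], [320.4, 172.1], [320.6, 181.3], [320.3, 164.9], [320.6, 219.6], [283.4, 206.2], [357.5, 206.2], [285.0, 248.1], [355.8, 248.1]]
-3.4 [[320.4, 158.3], [320.4, 169.8], [320.6, 178.4], [320.2, 163.1], [320.5, 215.4], [284.5, 202.9], [356.2, 202.9], [286.0, 243.7], [354.6, 243.7]]
0 [[320.4, 157.0], [320.4, 168.3], [320.5, 176.4], [320.2, 161.8], [320.5, 212.5], [285.3, 200.6], [355.3, 200.6], [286.8, 240.6], [353.8, 240.6]]
```

View pics/w5c.png

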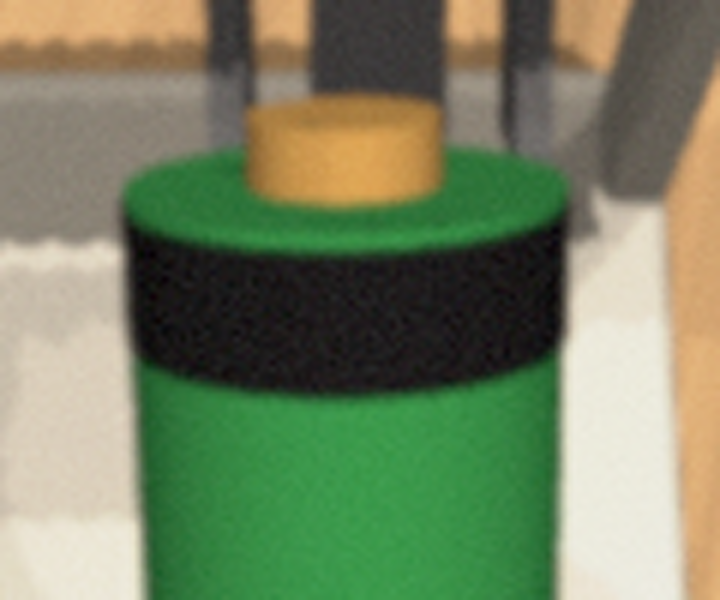

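```bash
cat >> h.py <<'E'
LO=np.array([568.6,226.2,0]);LY=67.0;HH=-5.5;MID=-6.0
def lant(Fx,Fz,th,Fy=0,o=None,yaw=None):
    o=LO if o is None else o
    xl,yl=lv(LY if yaw is None else yaw); a=np.radians(th)
    u=np.cos(a)*xl+np.sin(a)*Z; n=-np.sin(a)*xl+np.cos(a)*Z
    R=np.c_[-n,u,-yl]; mid=(o+Fx*xl+Fy*yl+Fz*Z+60*u)/1e3
    return mid-R@np.array([HH,MID,0])/1e3,R
E
python3 - <<'E'
from h import *
p,R=cur()
q,Rt=lant(0,180,35); print(q)
up=p.copy(); up[2]=.30
print(delta(p,R,up,R),delta(p,R,q+[0,0,.08],Rt),delta(p,R,q,Rt))
E
```

```text
[0.59095713 0.2788701  0.21335071]
([-112.8, 79.2, -0.5], [0.0, 0.0, 0.0]) ([206.4, 522.6, 60.2], [0.5216, -0.3699, -0.0001]) ([271.9, 476.6, 60.5], [0.5216, -0.3699, -0.0001])
```

Call:
{"op": "carry_out", "data": {"deltas": [[0, [-40, 28, 0], [0, 0, 0]], [0, [-80, 56, 0], [0, 0, 0]], [0, [-113, 79, 0], [0, 0, 0]], [0, [-73, 135, 8], [0.065, -0.046, 0]], [0, [-33, 190, 15], [0.13, -0.092, 0]], [0, [7, 246, 23], [0.195, -0.138, 0]], [0, [47, 301, 30], [0.26, -0.185, 0]], [0, [87, 356, 38], [0.326, -0.231, 0]], [0, [127, 412, 45], [0.391, -0.277, 0]], [0, [167, 467, 53], [0.456, -0.324, 0]], [0, [206, 522, 60], [0.5216, -0.37, 0]], [0, [206, 522, 60], [0.5216, -0.37, 0]]]}}

```text
time: 7.7
eef_pos: [0.5873, 0.282, 0.2924]
tool_rot: [0.758, 1.38, 0.167]
ft_force: [1.2, -0.6, -1.9]
width: 0.03
```

Run:
```python
from h import *
import pickle
s=get_state();print(s['time'],s['joints'],s['ft_force'],s['width'])
pp,R=cur();q,Rt=lant(0,180,35);print(delta(pp,R,q,Rt),pp)
p=camera_params('wrist');im=capture('wrist');cv2.imwrite('pics/w6.png',im[:,:,::-1]);pickle.dump((p,pp,R),open('w6.pkl','wb'))
```

```text
7.7 [-0.38319777  0.44543873  0.15553079  1.75833468 -0.86594333  0.74019907
 -0.05109406] [ 1.17148286 -0.59876668 -1.94962031] 0.029971912653889814
([64.0, -46.5, 4.7], [0.0038, -0.0039, 0.0015]) [0.58727841 0.28202351 0.29238802]
```

View pics/w6.png

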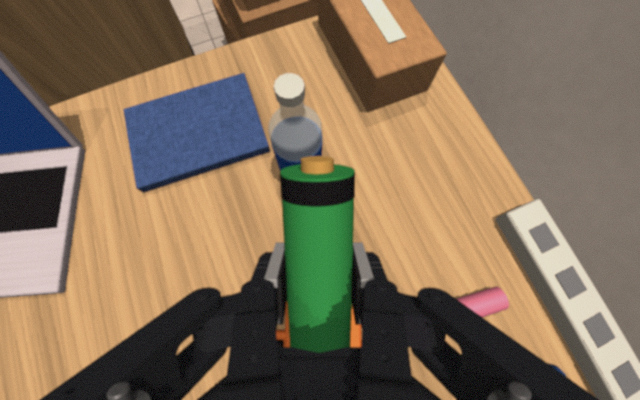

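Run:
```python
from h import *
pp,R=cur()
for k in ((11,110,35),(11,82,35)):
  q,Rt=lant(*k);print(delta(pp,R,q,Rt))
```

```text
([123.2, -84.7, 12.9], [0.012, -0.0164, -0.0036])
([146.1, -100.9, 13.1], [0.012, -0.0164, -0.0036])
```

Run:
```python
from h import *
for i in range(3):
  s=get_state();pp,R=cur()
  q,Rt=lant(0,180,35);print(s['time'],s['eef_pos'],s['joints'],s['qd'],delta(pp,R,q,Rt))
capture('wrist')
s=get_state();pp,R=cur();print(s['time'],s['eef_pos'],s['joints'],delta(pp,R,q,Rt))
```

```text
7.75 [0.58355445 0.29175732 0.29295758] [-0.38947226  0.44684835  0.1454015   1.75591614 -0.86839911  0.74192414
 -0.05262746] [ 0.04454757  0.00557783 -0.0316562  -0.0038725  -0.01608472  0.10627078
  0.11807087] ([59.7, -53.4, 12.2], [0.012, -0.0164, -0.0036])
7.75 [0.58355445 0.29175732 0.29295758] [-0.38947226  0.44684835  0.1454015   1.75591614 -0.86839911  0.74192414
 -0.05262746] [ 0.04454757  0.00557783 -0.0316562  -0.0038725  -0.01608472  0.10627078
  0.11807087] ([59.7, -53.4, 12.2], [0.012, -0.0164, -0.0036])
7.75 [0.58355445 0.29175732 0.29295758] [-0.38947226  0.44684835  0.1454015   1.75591614 -0.86839911  0.74192414
 -0.05262746] [ 0.04454757  0.00557783 -0.0316562  -0.0038725  -0.01608472  0.10627078
  0.11807087] ([59.7, -53.4, 12.2], [0.012, -0.0164, -0.0036])
7.8 [0.58460793 0.28828402 0.29253354] [-0.38617446  0.44697238  0.14838185  1.75623365 -0.86729329  0.74374234
 -0.04891108] ([61.1, -50.7, 9.8], [0.0119, -0.0143, -0.0016])
```

Call:
{"op": "carry_out", "data": {"deltas": [[0, [0, 0, 0], [0, 0, 0]], [0, [0, 0, 0], [0, 0, 0]], [0, [0, 0, 0], [0, 0, 0]], [0, [0, 0, 0], [0, 0, 0]]]}}

```text
time: 8.3
eef_pos: [0.5921, 0.2763, 0.2934]
tool_rot: [0.762, 1.372, 0.162]
ft_force: [-0.8, -0.6, -2.3]
width: 0.0303
```

Run:
```python
from h import *
pp,R=cur();print(pp,get_state()['ft_force'])
for k in ((0,180,35),(11,110,35),(11,82,35)):
  q,Rt=lant(*k);print(delta(pp,R,q,Rt))
```

```text
[0.59206014 0.27629284 0.29337809] [-0.84972189 -0.56189589 -2.3057084 ]
([66.7, -44.3, -2.3], [0.0002, 0.0044, 0.0008])
([130.4, -75.3, -2.6], [0.0002, 0.0044, 0.0008])
([153.3, -91.4, -2.7], [0.0002, 0.0044, 0.0008])
```

Call:
{"op": "carry_out", "data": {"deltas": [[0, [33, -19, 0], [0, 0, 0]], [0, [66, -38, 0], [0, 0, 0]], [0, [98, -57, 0], [0, 0, 0]], [0, [120, -71, 0], [0, 0, 0]], [0, [130, -77, 0], [0, 0.002, 0]], [0, [130, -77, 0], [0, 0.002, 0]], [0, [130, -77, 0], [0, 0.002, 0]], [0, [130, -77, 0], [0, 0.002, 0]], [0, [130, -77, 0], [0, 0.002, 0]], [0, [130, -77, 0], [0, 0.002, 0]]]}}

```text
time: 9.55
eef_pos: [0.5968, 0.2877, 0.1433]
tool_rot: [0.761, 1.374, 0.165]
ft_force: [-0.1, -0.9, -2.6]
width: 0.0301
```

Run:
```python
from h import *
for i in range(3):
  pp,R=cur();q,Rt=lant(11,110,35);print(pp,delta(pp,R,q,Rt))
  im=capture(['scene','top','wrist'][i]); cv2.imwrite(f'pics/b{i}.png',im[:,:,::-1])
  if i==0: crop(im,320,150,90,80,8,'b0c.png')
  if i==1: crop(im,220,160,90,90,7,'b1c.png')
```

```text
[0.59681113 0.28772704 0.14327362] ([0.3, 0.5, -1.9], [0.0021, 0.002, 0.0002])
[0.59675764 0.28770598 0.14309484] ([0.1, 0.6, -1.9], [0.0019, 0.0018, 0.0003])
[0.59669323 0.28767901 0.14297693] ([0.1, 0.8, -1.8], [0.0018, 0.0017, 0.0004])
```

View pics/b0c.png

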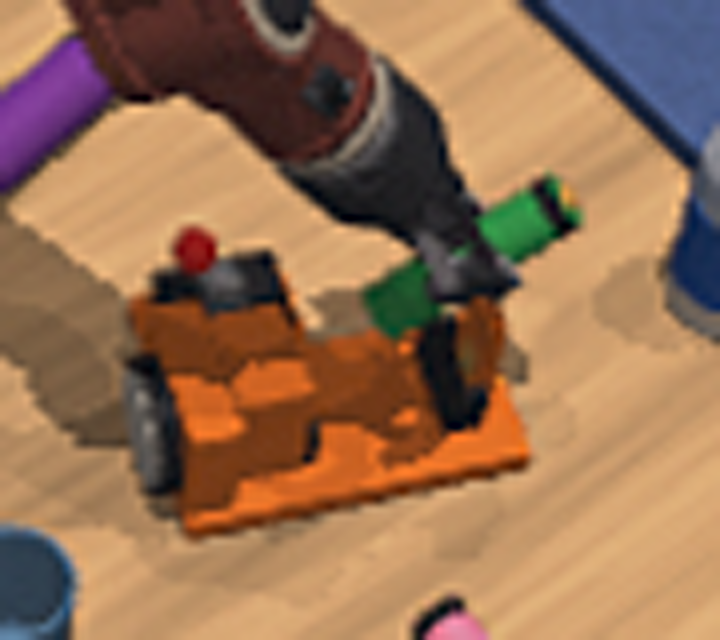

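View pics/b1c.png

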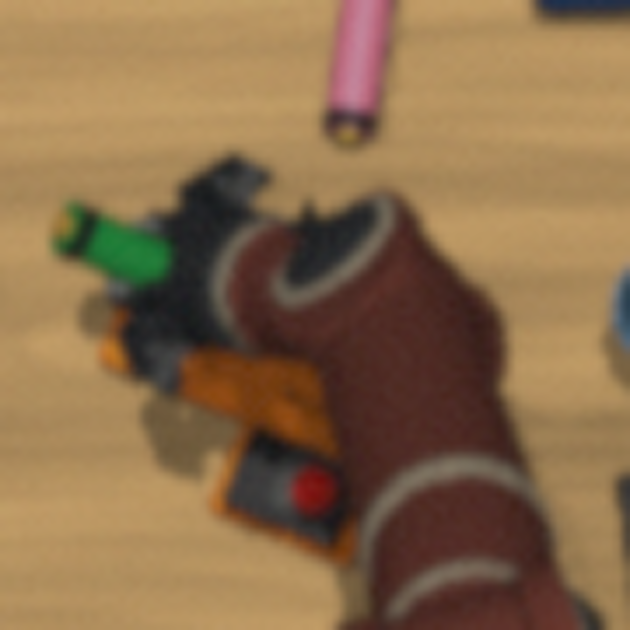

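View pics/b2.png

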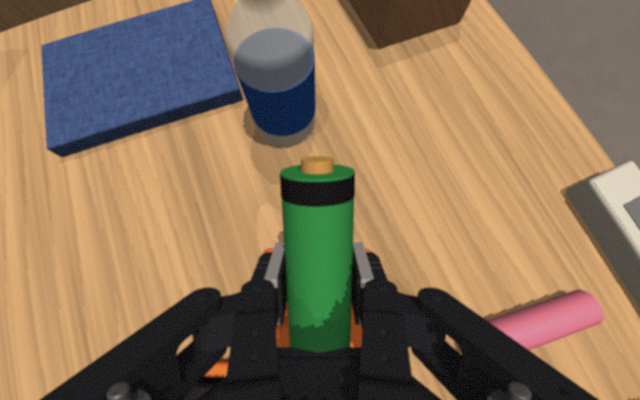

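Run:
```python
from h import *
X,r=tri([('scene',(320+568.5/8-.5,150+197/8-.5),None),('top',(220+64/7-.5,160+223/7-.5),None)])
pp,R=cur(); b=pp+R@np.array([HH,MID+60,0])/1e3
print(X*1e3,r,b*1e3, (R.T@(X-b))*1e3)
```

```text
[611.42441612 322.41422002 179.13011879] [np.float64(0.0001931095924534386), np.float64(0.00019310959245364998)] [612.68779721 325.5086165  178.37701147] [-2.53260377 -2.3070208   0.0465315 ]
```

Run:
```python
from h import *
pp,R=cur()
for k in ((11,82,35),(-5,71,35),(-21,60,35),(-37,48.5,35)):
  q,Rt=lant(*k);print(delta(pp,R,q,Rt))
```

```text
([23.0, -15.2, -1.9], [0.0017, 0.0017, 0.0005])
([22.8, -34.7, -2.0], [0.0017, 0.0017, 0.0005])
([22.7, -54.1, -2.0], [0.0017, 0.0017, 0.0005])
([22.9, -73.8, -2.0], [0.0017, 0.0017, 0.0005])
```

Call:
{"op": "carry_out", "data": {"deltas": [[0, [12, -8, -1], [0.001, 0.001, 0]], [0, [23, -15, -2], [0.001, 0.001, 0]], [0, [23, -25, -2], [0.001, 0.001, 0]], [0, [23, -35, -2], [0.001, 0.001, 0]], [0, [23, -45, -2], [0.001, 0.001, 0]], [0, [23, -54, -2], [0.001, 0.001, 0]], [0, [23, -60, -2], [0.001, 0.001, 0]], [0, [23, -66, -2], [0.001, 0.001, 0]], [0, [23, -72, -2], [0.001, 0.001, 0]], [0, [23, -74, -2], [0.001, 0.001, 0]], [0, [23, -74, -2], [0.001, 0.001, 0]], [0, [23, -74, -2], [0.001, 0.001, 0]]]}}

```text
time: 11.2
eef_pos: [0.5767, 0.2452, 0.0819]
tool_rot: [0.762, 1.375, 0.165]
ft_force: [0.9, 0.6, -1.8]
width: 0.0301
```

Run:
```python
from h import *
pp,R=cur();q,Rt=lant(-37,48.5,35);print(pp,delta(pp,R,q,Rt))
xl,yl=lv(LY); print('force lantern',[round(float(get_state()['ft_force']@v),1) for v in (xl,yl,Z)])
im=capture('scene');crop(im,320,150,90,80,8,'d0c.png')
im=capture('wrist');cv2.imwrite('pics/d2.png',im[:,:,::-1])
for k in ((-43,47.5,30),(-47,47,25),(-50,47,20),(-52,47,15),(-53,47,10),(-54,47,5),(-54,47,0)):
  q,Rt=lant(*k);print(k,delta(pp,R,q,Rt))
```

```text
[0.57673397 0.2452098  0.08192449] ([-0.2, -0.4, -0.1], [0.0014, 0.0007, -0.0003])
force lantern [0.9, -0.5, -1.8]
(-43, 47.5, 30) ([2.9, -6.6, -0.1], [0.0014, 0.0008, -0.0875])
(-47, 47, 25) ([6.7, -11.4, -0.1], [0.0013, 0.0008, -0.1748])
(-50, 47, 20) ([10.5, -15.6, -0.1], [0.0013, 0.0009, -0.2621])
(-52, 47, 15) ([14.7, -19.4, -0.1], [0.0013, 0.0009, -0.3493])
(-53, 47, 10) ([19.2, -22.9, -0.1], [0.0012, 0.001, -0.4366])
(-54, 47, 5) ([23.5, -26.8, -0.1], [0.0012, 0.001, -0.5239])
(-54, 47, 0) ([28.1, -30.3, -0.1], [0.0011, 0.0011, -0.6111])
```

View pics/d0c.png

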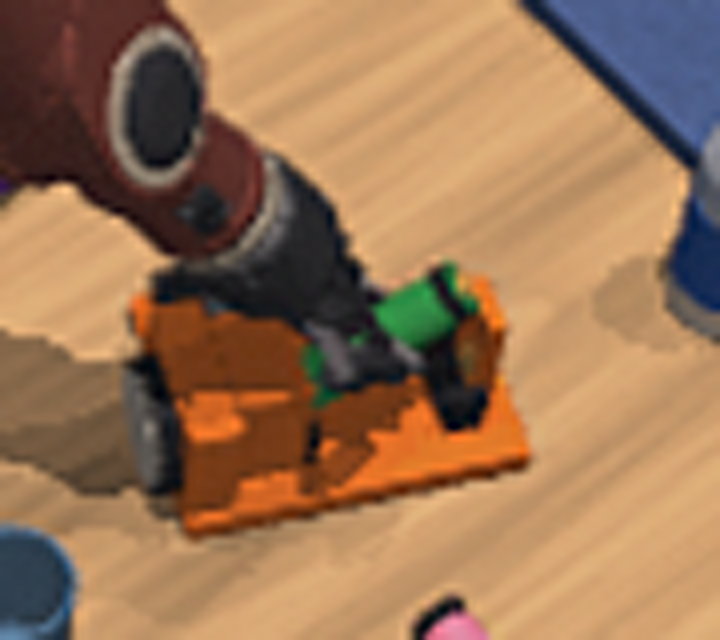

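View pics/d2.png

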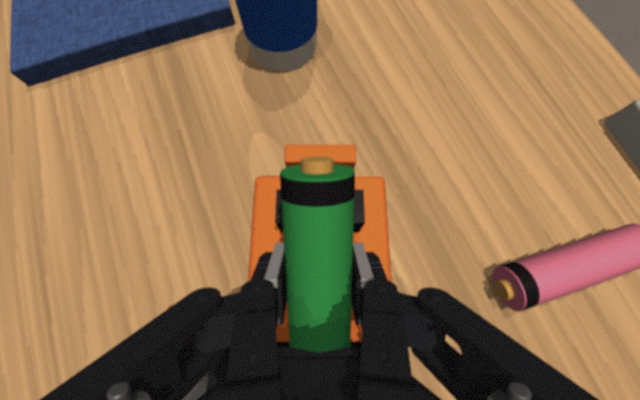

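Call:
{"op": "carry_out", "data": {"deltas": [[0, [0, -2, 0], [0, 0, 0]], [0, [1.5, -5, 0], [0, 0, -0.044]], [0, [3, -7.5, 0], [0, 0, -0.0875]], [0, [5, -10, 0], [0, 0, -0.131]], [0, [6.7, -12, 0], [0.001, 0, -0.175]], [0, [8.6, -14, 0], [0.001, 0, -0.218]], [0, [10.5, -16, 0], [0.001, 0, -0.262]], [0, [10.5, -16, 0], [0.001, 0, -0.262]], [0, [10.5, -16, 0], [0.001, 0, -0.262]]]}}

```text
time: 12.42
eef_pos: [0.574, 0.242, 0.0646]
tool_rot: [0.577, 1.461, -0.036]
ft_force: [3.2, 5.3, -2.3]
width: 0.0301
```

Run:
```python
from h import *
pp,R=cur();q,Rt=lant(-50,47,20);print(pp,delta(pp,R,q,Rt))
xl,yl=lv(LY); print('force lantern',[round(float(get_state()['ft_force']@v),1) for v in (xl,yl,Z)])
im=capture('scene');crop(im,320,150,90,80,8,'e0c.png')
im=capture('wrist');cv2.imwrite('pics/e2.png',im[:,:,::-1])
for k in ((-52,47,15),(-53,47,10),(-54,47,5),(-54,47,0)):
  q,Rt=lant(*k);print(k,delta(pp,R,q,Rt))
```

```text
[0.57402014 0.24196213 0.06460258] ([-0.8, -2.6, 1.2], [0.0024, -0.001, -0.0038])
force lantern [6.1, -0.9, -2.3]
(-52, 47, 15) ([4.3, -5.3, 1.2], [0.0024, -0.0009, -0.091])
(-53, 47, 10) ([9.6, -7.4, 1.2], [0.0025, -0.0008, -0.1783])
(-54, 47, 5) ([14.7, -10.1, 1.2], [0.0025, -0.0007, -0.2656])
(-54, 47, 0) ([20.1, -12.3, 1.2], [0.0025, -0.0006, -0.3528])
```

View pics/e0c.png

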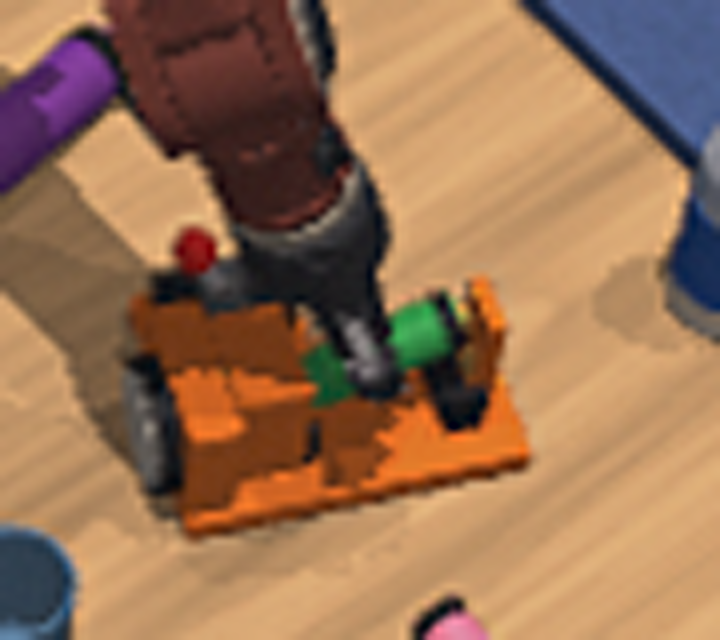

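View pics/e2.png

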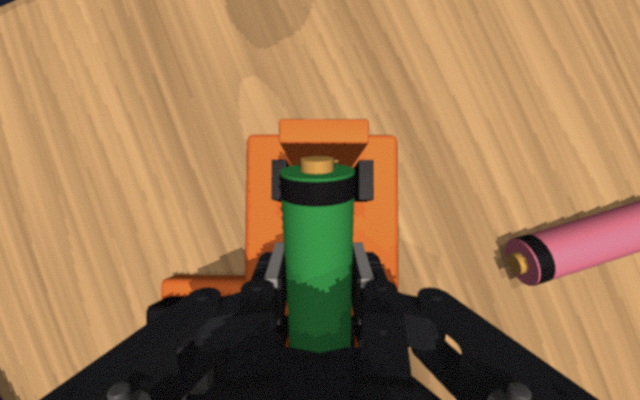

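Call:
{"op": "carry_out", "data": {"deltas": [[0, [2.5, -3, 0.5], [0.001, 0, -0.044]], [0, [5, -5, 1], [0.002, 0, -0.088]], [0, [7.5, -6, 1], [0.002, 0, -0.131]], [0, [10, -7.5, 1], [0.002, 0, -0.175]], [0, [13, -9, 1], [0.002, 0, -0.218]], [0, [15.5, -10, 1], [0.002, 0, -0.262]], [0, [17.5, -11, 1], [0.002, 0, -0.297]], [0, [17.5, -11, 1], [0.002, 0, -0.297]], [0, [17.5, -11, 1], [0.002, 0, -0.297]]]}}

```text
time: 13.65
eef_pos: [0.5749, 0.2414, 0.0452]
tool_rot: [0.361, 1.534, -0.264]
ft_force: [2.6, 10.3, 2.0]
width: 0.0303
```

Run:
```python
from h import *
import pickle
pp,R=cur();q,Rt=lant(-54,47,3);print(pp,delta(pp,R,q,Rt))
xl,yl=lv(LY); print('force lantern',[round(float(get_state()['ft_force']@v),1) for v in (xl,yl,Z)])
im=capture('scene');crop(im,320,150,90,80,8,'f0c.png')
p=camera_params('wrist');im=capture('wrist');cv2.imwrite('pics/f2.png',im[:,:,::-1]);pickle.dump((p,pp,R),open('f2.pkl','wb'))
for k in ((-54,47,0),(-54,46,0)):
  q,Rt=lant(*k);print(k,delta(pp,R,q,Rt))
```

```text
[0.57485769 0.24138233 0.04518329] ([-0.0, -4.2, 0.2], [0.002, 0.0009, -0.0107])
force lantern [10.5, 1.6, 2.0]
(-54, 47, 0) ([3.4, -4.6, 0.2], [0.002, 0.001, -0.0631])
(-54, 46, 0) ([4.4, -4.7, 0.2], [0.002, 0.001, -0.0631])
```

View pics/f0c.png

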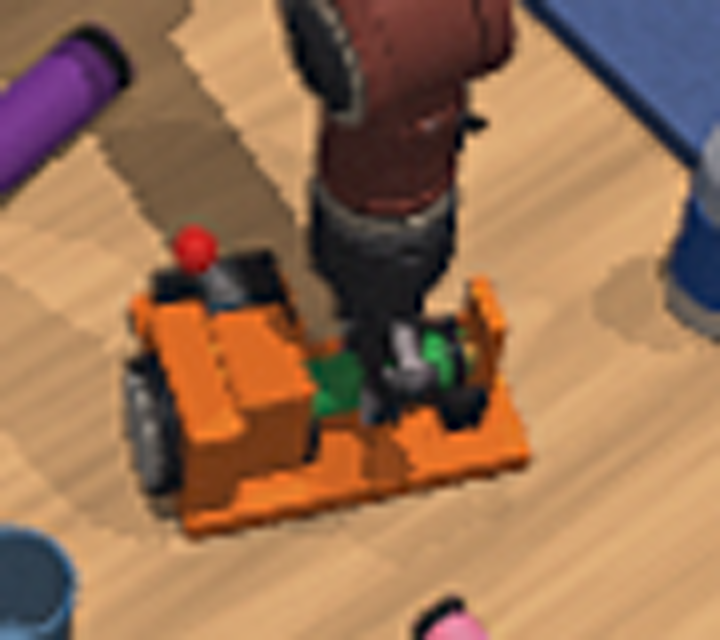

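View pics/f2.png

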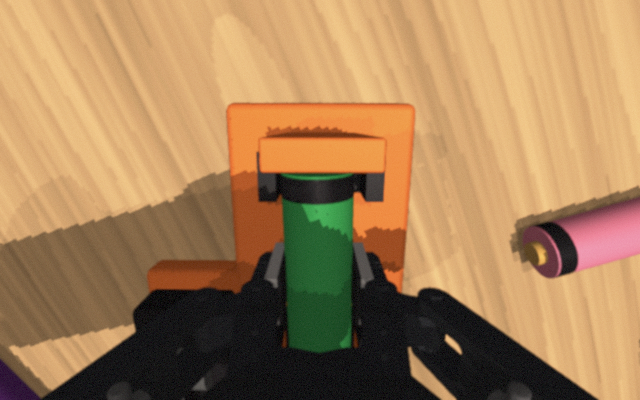

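Run:
```python
from h import *
import pickle
p,pp,R=pickle.load(open('f2.pkl','rb'))
im=cv2.imread('pics/f2.png')[:,:,::-1]
crop(im,220,95,210,130,3.8,'f2c.png') if 0 else cv2.imwrite('pics/f2c.png',cv2.resize(im[95:215,220:430,::-1],None,fx=3.8,fy=3.8,interpolation=cv2.INTER_CUBIC))
print([(y,im[y,319].tolist()) for y in range(166,206,2)])
xl,yl=lv(LY)
def L(px,z): 
    w=onz('wrist',[px],z/1e3,p)[0]*1e3-LO; return np.round([w@xl,w@yl],1)
print('wall inner top',L((320,172.5),96),'outer',L((320,138),96),'base tail',L((320,104),20))
print('wall sides',L((260,155),96),L((386,155),96))
print('cheek corner x=50',L((267,199),50),L((373,199),50))
for z in (62,64,66): print('rim',z,L((319,180),z))
b=pp+R@np.array([HH,MID+60,0])/1e3; w=b*1e3-LO; print('pred button',w@xl,w@yl,w[2])
```

```text
[(166, [239, 150, 72]), (168, [239, 151, 70]), (170, [239, 141, 68]), (172, [166, 90, 44]), (174, [42, 68, 38]), (176, [48, 109, 56]), (178, [64, 144, 78]), (180, [57, 81, 57]), (182, [51, 44, 45]), (184, [50, 49, 48]), (186, [56, 51, 51]), (188, [56, 53, 52]), (190, [59, 53, 52]), (192, [52, 48, 47]), (194, [54, 50, 48]), (196, [49, 45, 44]), (198, [51, 46, 45]), (200, [51, 46, 48]), (202, [54, 52, 49]), (204, [60, 116, 68])]
wall inner top [70.5  0.2] outer [80.2  0.2] base tail [94.3 -0. ]
wall sides [75.5 17.1] [ 75.5 -18.4]
cheek corner x=50 [51.5 23.7] [ 51.6 -23.7]
rim 62 [62.3  0.4]
rim 64 [62.7  0.4]
rim 66 [63.   0.4]
pred button 69.96631782705718 0.28549305854136264 54.07600528278213
```

View pics/f2c.png

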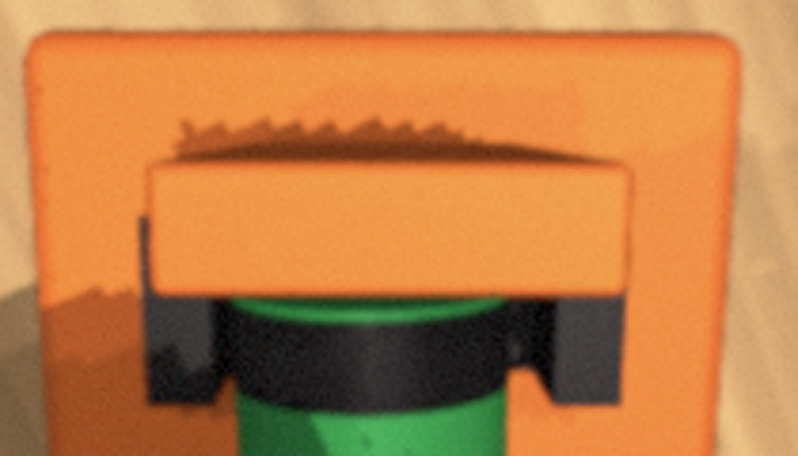

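Call:
{"op": "carry_out", "data": {"deltas": [[0, [0, -2, 0], [0, 0, -0.01]], [0, [1, -2, 0], [0, 0, -0.03]], [0, [2, -2, 0], [0, 0, -0.05]], [0, [3, -2, 0], [0, 0, -0.06]], [0, [3, -2, 0], [0, 0, -0.06]], [0, [3, -2, 0], [0, 0, -0.06]]]}}

```text
time: 14.5
eef_pos: [0.5744, 0.24, 0.0427]
tool_rot: [0.317, 1.546, -0.31]
ft_force: [2.4, 9.2, 5.7]
width: 0.0301
```

```bash
cat > chk.py <<'E'
from h import *
import pickle,sys
t=sys.argv[1]
pp,R=cur();q,Rt=lant(-52,46,0);s=get_state();print(s['time'],pp,s['width'],delta(pp,R,q,Rt))
xl,yl=lv(LY); print('force lantern',[round(float(s['ft_force']@v),1) for v in (xl,yl,Z)],'torque',s['wrist_torque'])
p=camera_params('wrist');im=capture('wrist');cv2.imwrite(f'pics/{t}.png',im[:,:,::-1]);pickle.dump((p,pp,R),open(t+'.pkl','wb'))
E
python3 chk.py g2
```

```text
14.5 [0.57438797 0.23997612 0.0426711 ] 0.030147472276155978 ([2.2, -1.0, 0.1], [0.0015, 0.001, -0.0047])
force lantern [9.4, 1.4, 5.7] torque [ 1.91510012 -0.27306758 -0.0412984 ]
```

View pics/g2.png

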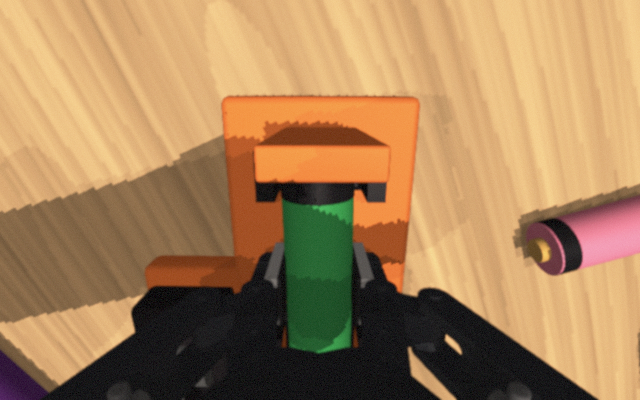

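Call:
{"op": "carry_out", "data": {"deltas": [[0, [-0.5, 2, 0], [0, 0, 0]], [0, [-1, 4, 0], [0, 0, 0]], [0, [-1, 5, 0], [0, 0, 0]], [0, [-1, 5, 0], [0, 0, 0]]]}}

```text
time: 15.05
eef_pos: [0.5745, 0.24, 0.0427]
tool_rot: [0.313, 1.549, -0.318]
ft_force: [-1.5, 5.8, 6.2]
width: 0.0303
```

```bash
python3 chk.py g3
```

```text
15.05 [0.57446478 0.23997988 0.04265869] 0.030286345717544492 ([2.2, -1.0, -0.0], [-0.0007, -0.0011, 0.0032])
force lantern [4.8, 3.7, 6.2] torque [1.09160701 0.16693819 0.04053818]
```

Call:
{"op": "carry_out", "data": {"deltas": [[0.6, [0, 0, 0], [0, 0, 0]], [0.6, [0, 0, 0], [0, 0, 0]], [0.6, [0, 0, 0], [0, 0, 0]], [0.6, [0, 0, 0], [0, 0, 0]], [0.6, [-20, 0, 0], [0, 0, 0]], [0.6, [-45, 0, 0], [0, 0, 0]], [0.6, [-90, 0, 0], [0, 0, 0]], [0.6, [-140, 0, 0], [0, 0, 0]], [0.6, [-180, 0, 0], [0, 0, 0]], [0.6, [-180, 0, 0], [0, 0, 0]], [0.6, [-180, 0, 0], [0, 0, 0]]]}}

```text
time: 16.48
eef_pos: [0.5743, 0.238, 0.2219]
tool_rot: [0.311, 1.549, -0.323]
ft_force: [-0.4, -0.3, -1.5]
width: 0.0514
```

```bash
python3 chk.py g4
python3 - <<'E'
from h import *
im=capture('scene');crop(im,320,150,90,80,8,'g4s.png')
im=cv2.imread('pics/g4.png')[:,:,::-1];
E
```

```text
16.475 [0.57433309 0.23804283 0.22185631] 0.05136274754957302 ([181.3, 2.4, -0.6], [-0.0027, -0.0004, 0.0083])
force lantern [-0.4, 0.2, -1.5] torque [0.02234777 0.04055466 0.00541481]
```

View pics/g4.png

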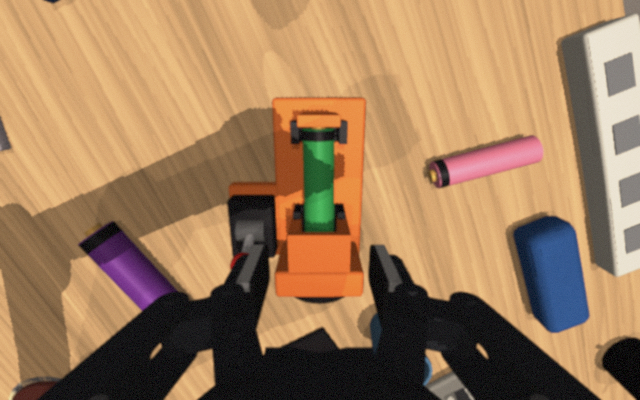

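View pics/g4s.png

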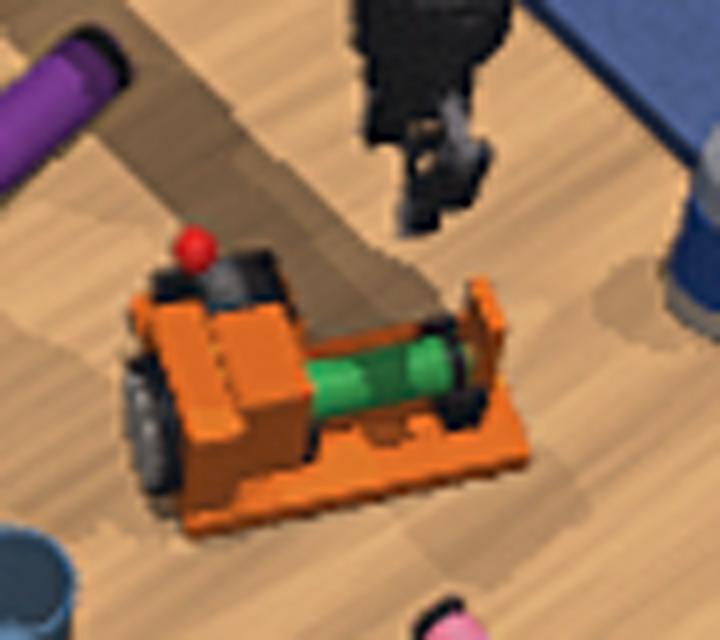

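Run:
```python
from h import *
import pickle
p,pp,R=pickle.load(open('g4.pkl','rb'))
im=cv2.imread('pics/g4.png')
cv2.imwrite('pics/g4c.png',cv2.resize(im[90:300,215:385],None,fx=3.5,fy=2.8 if 0 else 2.8,interpolation=cv2.INTER_CUBIC))
xl,yl=lv(LY)
W=lambda x,y,z:(LO+x*xl+y*yl+z*Z)/1e3
print('wall edge in/out',proj('wrist',[W(70,0,96),W(80,0,96)],p).round(1).tolist(),'body end top',proj('wrist',[W(65,0,62)],p).round(1).tolist(),'band',proj('wrist',[W(54,0,62)],p).round(1).tolist(),'mouth',proj('wrist',[W(-30,0,91)],p).round(1).tolist())
for x in (45,0): print(x,proj('wrist',[W(x,16,46),W(x,-16,46)],p).round(1).tolist())
print([(y,im[y,318].tolist()) for y in range(108,150,1)])
hsv=cv2.cvtColor(im,cv2.COLOR_BGR2HSV);m=cv2.inRange(hsv,(45,80,25),(85,255,255))
for y in range(145,200,6):
  xs=np.nonzero(m[y,290:350])[0]+290; print(y,xs.min(),xs.max(),len(xs))
```

```text
wall edge in/out [[318.4, 127.3], [318.3, 114.8]] body end top [[318.5, 129.9]] band [[318.5, 141.6]] mouth [[318.7, 235.3]]
45 [[302.8, 148.7], [334.4, 148.6]]
0 [[303.6, 191.4], [333.9, 191.4]]
[(108, [67, 138, 232]), (109, [59, 121, 218]), (110, [50, 98, 183]), (111, [37, 75, 150]), (112, [29, 63, 129]), (113, [23, 55, 122]), (114, [30, 78, 150]), (115, [57, 122, 206]), (116, [69, 144, 230]), (117, [73, 150, 236]), (118, [70, 147, 234]), (119, [70, 144, 234]), (120, [69, 140, 233]), (121, [72, 141, 236]), (122, [71, 141, 235]), (123, [69, 143, 235]), (124, [69, 140, 235]), (125, [61, 134, 231]), (126, [69, 139, 227]), (127, [74, 146, 215]), (128, [72, 143, 185]), (129, [66, 125, 133]), (130, [60, 107, 77]), (131, [58, 86, 59]), (132, [57, 68, 62]), (133, [55, 58, 62]), (134, [51, 52, 55]), (135, [58, 57, 62]), (136, [54, 55, 60]), (137, [58, 60, 66]), (138, [54, 53, 59]), (139, [55, 57, 63]), (140, [61, 76, 63]), (141, [75, 121, 73]), (142, [89, 158, 82]), (143, [99, 178, 84]), (144, [96, 182, 82]), (145, [101, 184, 87]), (146, [103, 184, 87]), (147, [101, 183, 86]), (148, [101, 184, 86]), (149, [98, 183, 83])]
145 304 332 29
151 304 332 29
157 304 333 30
163 304 333 30
169 304 332 29
175 305 332 28
181 305 332 28
187 305 332 28
193 305 332 28
199 305 332 28
```

View pics/g4c.png

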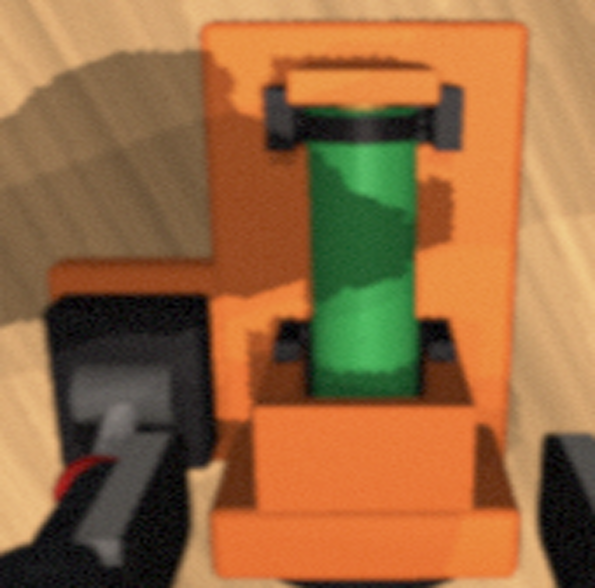

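Run:
```python
from h import *
pp,R=cur()
xl,yl=lv(LY); R1=np.c_[-Z,xl,-yl]
for k in ((-120,75,200),(-120,75,90),(-44,75,90),(-60,75,200)):
  q=(LO+k[0]*xl+k[1]*yl+k[2]*Z)/1e3; print(k,delta(pp,R,q,R1))
```

```text
(-120, 75, 200) ([21.9, -132.9, -74.8], [-0.0026, -0.002, 0.0102])
(-120, 75, 90) ([131.9, -131.8, -74.6], [-0.0026, -0.002, 0.0102])
(-44, 75, 90) ([131.1, -55.8, -74.8], [-0.0026, -0.002, 0.0102])
(-60, 75, 200) ([21.3, -72.9, -75.0], [-0.0026, -0.002, 0.0102])
```

Call:
{"op": "carry_out", "data": {"deltas": [[0, [6, -44, -25], [-0.003, -0.002, 0.01]], [0, [14, -88, -50], [-0.003, -0.002, 0.01]], [0, [22, -132, -75], [-0.003, -0.002, 0.01]], [0, [22, -132, -75], [-0.003, -0.002, 0.01]], [0, [22, -132, -75], [-0.003, -0.002, 0.01]], [0, [60, -132, -75], [-0.003, -0.002, 0.01]], [0, [98, -132, -75], [-0.003, -0.002, 0.01]], [0, [124, -132, -75], [-0.003, -0.002, 0.01]], [0, [131, -132, -75], [-0.003, -0.002, 0.01]], [0, [131, -132, -75], [-0.003, -0.002, 0.01]]]}}

```text
time: 17.82
eef_pos: [0.4545, 0.1455, 0.0915]
tool_rot: [0.315, 1.545, -0.313]
ft_force: [-0.0, -0.1, 0.5]
width: 0.0001
```

Run:
```python
from h import *
s=get_state();pp,R=cur();xl,yl=lv(LY);w=pp*1e3-LO;print(s['time'],w@xl,w@yl,w[2],s['width'],s['ft_force'])
im=capture('scene');crop(im,310,150,90,80,8,'k1s.png')
im=capture('wrist');cv2.imwrite('pics/k1.png',im[:,:,::-1])
```

```text
17.825 -118.89214634876714 73.52398137628535 91.52159023905563 5.6768357297345284e-05 [-0.00580698 -0.0815146   0.46018781]
```

View pics/k1s.png

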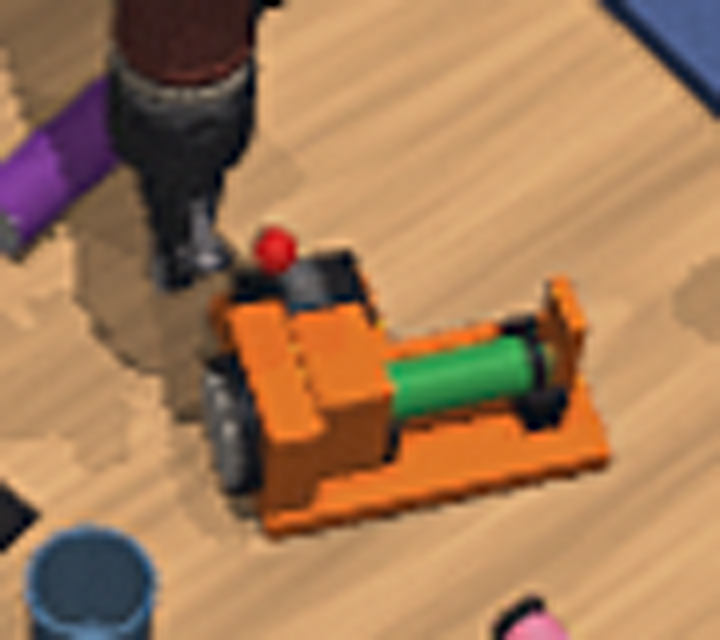

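View pics/k1.png

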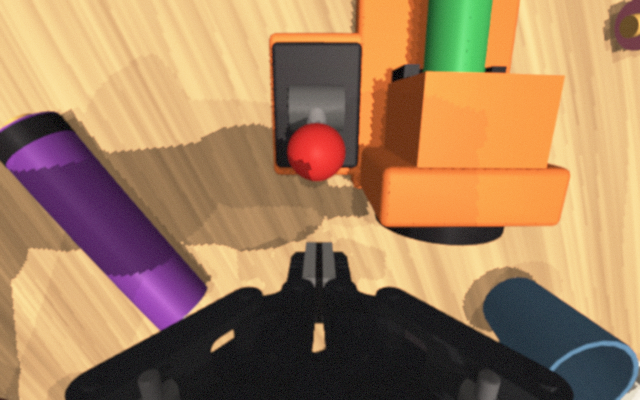

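Call:
{"op": "carry_out", "data": {"deltas": [[0, [0, 12, 0], [0, 0, 0]], [0, [0, 24, 0], [0, 0, 0]], [0, [0, 34, 0], [0, 0, 0]], [0, [0, 44, 0], [0, 0, 0]], [0, [0, 54, 0], [0, 0, 0]], [0, [0, 63, 0], [0, 0, 0]], [0, [0, 71, 0], [0, 0, 0]], [0, [0, 76, 0], [0, 0, 0]], [0, [0, 76, 0], [0, 0, 0]], [0, [0, 76, 0], [0, 0, 0]]]}}

```text
time: 19.18
eef_pos: [0.483, 0.2153, 0.0916]
tool_rot: [0.316, 1.546, -0.314]
ft_force: [-1.2, -0.6, -0.8]
width: 0.0
```

```bash
cat > k.py <<'E'
from h import *
import sys
t=sys.argv[1]
s=get_state();pp,R=cur();xl,yl=lv(LY);w=pp*1e3-LO;print(s['time'],w@xl,w@yl,w[2],s['width'],[round(float(s['ft_force']@v),1) for v in (xl,yl,Z)])
im=capture('scene');crop(im,310,150,90,80,8,t+'s.png')
im=capture('wrist');cv2.imwrite(f'pics/{t}.png',im[:,:,::-1])
E
python3 k.py k2
```

```text
19.175 -43.5257234252538 74.56946047324604 91.58349200330828 2.3637301163794374e-05 [-1.0, 0.9, -0.8]
```

View pics/k2s.png

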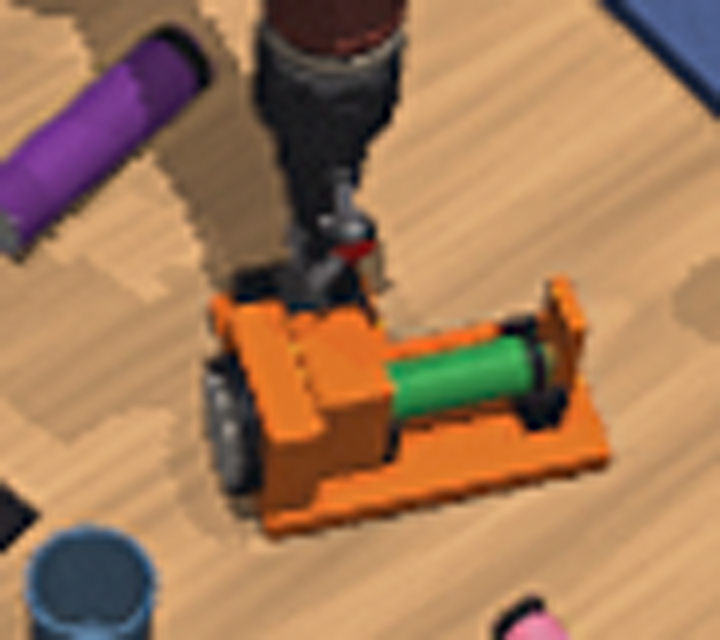

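View pics/k2.png

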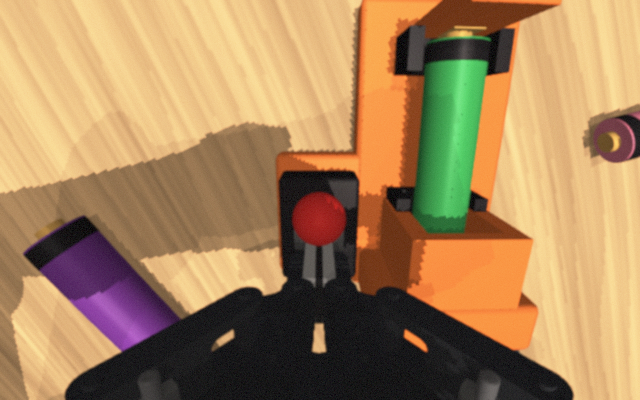

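Call:
{"op": "carry_out", "data": {"deltas": [[0, [0, 3, 0], [0, 0, 0]], [0, [0, 6, 0], [0, 0, 0]], [0, [0, 6, 0], [0, 0, 0]]]}}

```text
time: 19.65
eef_pos: [0.4832, 0.2157, 0.0916]
tool_rot: [0.312, 1.55, -0.322]
ft_force: [-4.8, -9.0, 5.0]
width: 0.0003
```

```bash
python3 k.py k3
```

```text
19.65 -43.00856267875302 74.49366158408755 91.5570440601178 0.00031495047096336 [-10.2, 0.9, 5.0]
```

Call:
{"op": "carry_out", "data": {"deltas": [[0, [0, -8, 0], [0, 0, 0]], [0, [0, -28, 0], [0, 0, 0]], [0, [-30, -32, 0], [0, 0, 0]], [0, [-80, -32, 0], [0, 0, 0]], [0, [-130, -40, 0], [0, 0, 0]], [0, [-150, -40, 0], [0, 0, 0]], [0, [-150, -40, 0], [0, 0, 0]], [0, [-150, -40, 0], [0, 0, 0]]]}}

```text
time: 20.75
eef_pos: [0.469, 0.1843, 0.2407]
tool_rot: [0.315, 1.547, -0.313]
ft_force: [-0.4, -0.1, -0.1]
width: -0.0003
```

```bash
python3 k.py k4
python3 - <<'E'
from h import *
im=capture('scene');cv2.imwrite('pics/end.png',im[:,:,::-1])
xl,yl=lv(LY)
for a in (.85,1.0):
  X=(LO+(-45+50*np.sin(a-.5))*xl+75*yl+(42+50*np.cos(a-.5))*Z)/1e3; print(a,proj('wrist',[X]),proj('scene',[X]))
c=cv2.imread('pics/k4.png'); h=cv2.cvtColor(c,cv2.COLOR_BGR2HSV); m=cv2.inRange(h,(0,180,60),(5,255,255))|cv2.inRange(h,(174,180,60),(180,255,255))
n,_,st,ce=cv2.connectedComponentsWithStats(m); print([(st[i].tolist(),ce[i].round(1).tolist()) for i in range(1,n) if st[i][4]>40])
E
```

```text
20.75 -77.47838069431062 75.35332455920094 240.71611063261778 -0.0003108906058876966 [-0.3, 0.3, -0.1]
0.85 [[319.4628866  133.93375251]] [[351.92688879 179.44230797]]
1.0 [[319.46677179 126.11207162]] [[353.40208984 179.57105403]]
[([306, 113, 28, 26, 587], [319.4, 125.5])]
```

View pics/k4.png

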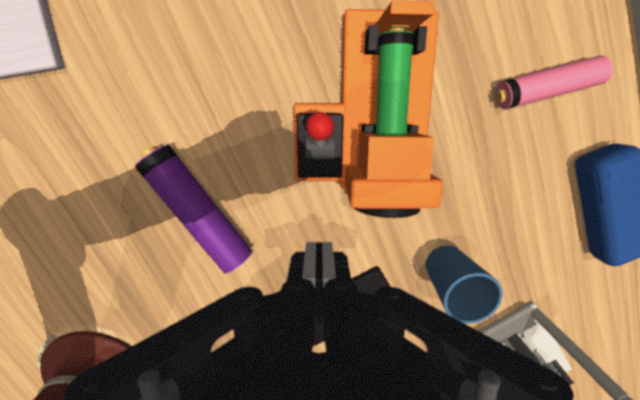

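View pics/end.png

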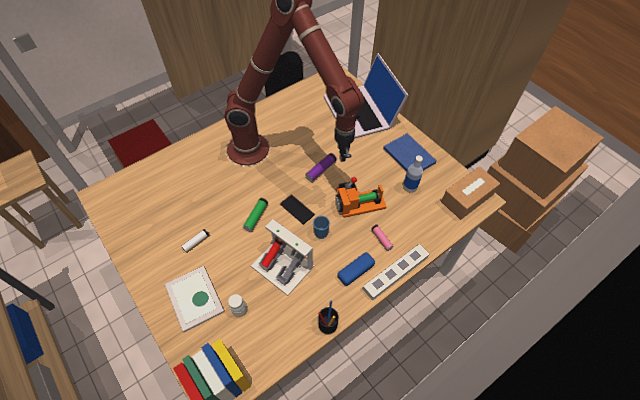

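The red ball is at (319.4, 125.5). With the lever fully on it should be at (319.5, 126.1), so the lever is over. The green stick lies in the bay and the other things on the desk have not moved.

```bash
python3 -c "
from workcell import *
print(hand_in())"
```

```text
the job is handed in; nothing more can be done
None
```

The green stick is in the lantern, button end down behind the tail wall, and the toggle lever is fully on. I handed the job in after about 21 s, and no verdict was reported.

I took the smaller green stick from the right-hand cradle, leaning the gripper square to its slope. I slid it flat end first into the tunnel against the spring, then lowered the button end and let go. The lever I pushed over with the closed fingers.

**Last checks:**
- **Stick:** in a close-up after I let go, its end and black band were within about 1 mm of where they should be at home. It looked level. I could not read the spring contact directly.
- **Lever:** it hit its end stop, with the push force rising to 10 N and no further movement. The ball then sat within 1 px of its fully-on position.
- **Other things:** in the final overview the red stick was still in its cradle and the desk items looked unmoved. I checked these by eye, not by measurement. The gripper was about 0.24 m above the desk, touching nothing.

**Disagreements on the way:**
- **Grip:** the gripper closed about 5 mm off where I aimed. The wrist pictures did not settle how deep the stick sat in the jaws (about 3 to 8 mm).
- **Push force:** the push on the spring read 9 to 10 N, against about 5 N expected. I put this down to the stick already resting on the tunnel floor. It eased when I relaxed the push.

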